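# Change the tile display on a pottery stall counter

## Task

Change the tile display on the stall counter: slide the clear guard fully open to the left, take the two old grey tiles off the display ledge and lay them flat in the wooden tray (one on the other is fine). Then lean each coloured tile that is on the counter at the place of its own colour on the ledge, in the order of the studs (green one, yellow two, red three), standing on its short edge behind the lip, square to it, and resting back against the rail, and at last slide the guard fully shut. Leave the small pink pot, the white cup and the red-lidded jar where they stand.

Things in the scene. Friction and masses are not known exactly. Their poses are not given: they have to be found in the camera images.
- stand: Fixed display board 140 mm deep (x -75 to +65), y -330 to +290 mm, top 20 mm above the counter; origin on the counter, x away from the robot, y left. From y -320 to +30 runs a lip (10 mm above the board, x -36 to -30) and a level back rail (8 mm rod, centre x 18.5, 70 above the counter). Left of them stand 3 fixed 48 mm succulent pots.
- guard (a joint): Clear upright guard pane, 270 mm wide, 5 thick, on a track along the stand's front (stand x -62), top bar 104 mm above the counter. Value in m along stand +y: 0 fully shut, in front of the places; 0.29 fully open, at the left end. Stays where left; sliding takes about 2 N, a little more when fast.
- guard_handle (a point): Middle of the guard's black handle, a block 14 mm thick (stand x), 40 mm long (stand y), 30 mm high standing on the middle of the top bar, about 119 mm above the counter; moves with the guard.
- tray: Fixed shallow wooden tray, 160 x 160 mm outside, walls 5 mm thick and 26 mm high, floor 5 mm above the counter; origin at the centre of its underside.
- old_tile1: Plain grey tile, 85 x 50 x 12 mm, about 110 g, one of two alike; at the start it leans in the middle place. Origin at its centre, x along the 85 mm, y along the 50 mm, z across the 12 mm thickness.
- old_tile2: Plain grey tile, 85 x 50 x 12 mm, about 110 g, one of two alike; at the start it leans in the left-hand place. Origin at its centre, x along the 85 mm, y along the 50 mm, z across the 12 mm thickness.
- tile1: Glazed tile, green with a cream ring motif on both faces, 85 x 50 x 12 mm, about 110 g; at the start lying flat on the counter in front of the stand (may be absent). Origin at its centre, x along the 85 mm, y along the 50 mm, z across the 12 mm thickness.
- tile2: Glazed tile, yellow with a cream ring motif on both faces, 85 x 50 x 12 mm, about 110 g; at the start lying flat on the counter in front of the stand (may be absent). Origin at its centre, x along the 85 mm, y along the 50 mm, z across the 12 mm thickness.
- tile3: Glazed tile, red with a cream ring motif on both faces, 85 x 50 x 12 mm, about 110 g; at the start lying flat on the counter in front of the stand (may be absent). Origin at its centre, x along the 85 mm, y along the 50 mm, z across the 12 mm thickness.
- bay1: Display place, marked by a green plate with one white stud on and before the lip. The places lie at stand y -240, -145 and -50 mm, which is which varies. Origin on the board at stand x -15, axes as the stand's. A tile stands here on a 50 mm edge on the board behind the lip and leans back on the rail: long side 60 deg from level, top end away from the robot.
- bay1_rest (a point): Where the centre of a tile leaning properly in the green place lies (x 14, z 39.5 mm from the place's origin, 59.5 mm above the counter), good to about 3 mm. Axes as the stand's.
- bay2: Display place, marked by a yellow plate with two white studs on and before the lip. The places lie at stand y -240, -145 and -50 mm, which is which varies. Origin on the board at stand x -15, axes as the stand's. A tile stands here on a 50 mm edge on the board behind the lip and leans back on the rail: long side 60 deg from level, top end away from the robot.
- bay2_rest (a point): Where the centre of a tile leaning properly in the yellow place lies (x 14, z 39.5 mm from the place's origin, 59.5 mm above the counter), good to about 3 mm. Axes as the stand's.
- bay3: Display place, marked by a red plate with three white studs on and before the lip. The places lie at stand y -240, -145 and -50 mm, which is which varies. Origin on the board at stand x -15, axes as the stand's. A tile stands here on a 50 mm edge on the board behind the lip and leans back on the rail: long side 60 deg from level, top end away from the robot.
- bay3_rest (a point): Where the centre of a tile leaning properly in the red place lies (x 14, z 39.5 mm from the place's origin, 59.5 mm above the counter), good to about 3 mm. Axes as the stand's.
- pot_pink: Bystander: small pink glazed pot, 42 mm wide, 42 mm high, standing among the tiles; origin at the centre of its underside.
- teacup: Bystander: white cup, 68 mm wide, 55 mm high, right of the stand; origin at the centre of its underside.
- jar: Bystander: jar with a red lid, 60 mm wide, 100 mm high, left of the stand; origin at the centre of its underside.
Things that resemble listed ones, but are neither listed nor needed, are in the scene too. Of the things like the tile1, leave any that is blue or purple; of the rest the smaller one is meant.

How it is judged (in metres and radians):
On the way, in this order (a step that is already met when the one before it is completed fails the run):
1. the guard is slid fully open (value of joint guard above 0.265 m), for 0.2 s.
2. both old grey tiles lie flat in the tray, let go (x of old_tile1 in the frame of tray between -0.075 and 0.075 m and y of old_tile1 in the frame of tray between -0.075 and 0.075 m and (angle between old_tile1's own z axis and vertical below 0.12 rad or angle between old_tile1's own z axis and vertical above 3.02 rad) and height (world z) of each of old_tile1, old_tile2 below 0.035 m and contact force between each of old_tile1, old_tile2 and the fingers below 0.05 N and linear speed of each of old_tile1, old_tile2 below 0.03 m/s and x of old_tile2 in the frame of tray between -0.075 and 0.075 m and y of old_tile2 in the frame of tray between -0.075 and 0.075 m and (angle between old_tile2's own z axis and vertical below 0.12 rad or angle between old_tile2's own z axis and vertical above 3.02 rad)), for 0.2 s.
3. the green tile leans at the green place, let go (distance between tile1 and bay1_rest below 0.018 m and (angle between tile1's own x axis and vertical between 0.3 and 0.8 rad or angle between tile1's own x axis and vertical between 2.34 and 2.84 rad) and angle between the y axis of tile1 and the y axis of bay1, either way round below 0.25 rad and contact force between tile1 and the fingers below 0.05 N and linear speed of tile1 below 0.03 m/s), for 0.3 s.
4. the yellow tile leans at the yellow place, let go (distance between tile2 and bay2_rest below 0.018 m and (angle between tile2's own x axis and vertical between 0.3 and 0.8 rad or angle between tile2's own x axis and vertical between 2.34 and 2.84 rad) and angle between the y axis of tile2 and the y axis of bay2, either way round below 0.25 rad and contact force between tile2 and the fingers below 0.05 N and linear speed of tile2 below 0.03 m/s), for 0.3 s.
5. the red tile leans at the red place, let go (distance between tile3 and bay3_rest below 0.018 m and (angle between tile3's own x axis and vertical between 0.3 and 0.8 rad or angle between tile3's own x axis and vertical between 2.34 and 2.84 rad) and angle between the y axis of tile3 and the y axis of bay3, either way round below 0.25 rad and contact force between tile3 and the fingers below 0.05 N and linear speed of tile3 below 0.03 m/s), for 0.3 s.
6. the guard is slid fully shut (value of joint guard below 0.012 m), for 0.2 s.
At the end, for the whole second after the job is handed in: Guard within 12 mm of shut; both grey tiles flat in the tray; each coloured tile present leans on its colour's bay, centre within 18 mm of the rest point, long side 17 to 46 degrees from vertical, square within 14 degrees; all at rest and let go (all of step 2 and all of step 3 and all of step 4 and all of step 5 and value of joint guard below 0.012 m); the robot touches nothing.
It fails at once if the pink pot, the cup or the jar is shifted more than 50 mm or tipped over (distance of any of pot_pink, teacup, jar from where it was at the start of the episode above 0.05 m or angle between any of pot_pink, teacup, jar's own z axis and vertical above 0.5 rad).
Of tile1, tile2, tile3 only 2 to 3 are there at a start; the rules pass over those that are not, and their reading is None.
At some moment in a run one of tile1, tile2, tile3 may be knocked a few centimetres aside while the robot is not near it.
It also fails if it takes over 210 s, if anything falls off the work surface, if the arm or the gripper's body presses on something with over 40 N, if the wrist force passes 120 N, or if a joint passes its speed limit or range.

## Robot

A 6-joint arm with a two-finger parallel gripper is mounted at the origin on the work surface. World frame = base frame: x ahead of the robot, y to its left, z up, the work surface at z = 0. Lengths are in m, angles in degrees, forces in N, time in s.
With the tool pointing down it reaches from about 0.3 to 0.75 m from the base axis. Payload 8.5 kg.
Tool frame: the origin (TCP) lies midway between the tips of the shut fingers; the grasp point (between the pads) lies 19 mm behind it; z points along the fingers, y is the line along which they close (so a half turn about z gives the same grasp; the last joint's range is limited). The gripper opens to 85 mm and grips with 20 to 120 N. Pads are 22 mm wide; open, the fingers measure 114 mm over their backs; the gripper's body (76 mm by 85 mm) begins 54 mm behind the grasp point. The pads swing forward as they close: fully open they stand 13 mm farther back than shut.
Start: joints at [64.784, 21.807, 74.336, -0, 83.858, -12.336], TCP at [0.123, 0.536, 0.231] pointing down, gripper open.
Joint ranges: [-178.18, 178.18], [-50.72, 133.34], [12.68, 142.11], [-81.47, 261.47], [9.98, 163.14], [-165.26, 165.26]. Speed limits (degrees/s): [136.94, 136.94, 180, 180, 180, 180].

## Interface

Orientations are given as a 3x3 rotation matrix whose columns are the frame's x, y, z axes.
In Python, from rig import observe, optics, order, spotter gives the robot as it stands.
- The arm moves only by the tool move_arm, never from a script. Its argument "series" is text: rows parted by semicolons, each of 5 numbers parted by spaces: the shift along the tool's x, y, z in cm, then the turn about the tool's z in degrees, then the opening, from -1 (shut) to 1 (fully open). A call has 1 to 8 rows; each row is the pose to reach, as a shift and turn from the pose commanded when the call began, along the tool's axes at that moment; what a row does not reach only later rows make up. A row lasts 1/8 s, in which the tool goes at most 62.5 mm and 10.7 degrees, less where a joint would pass 70% of its speed; a pose out of reach is approached as far as the arm can. A call with a gripper value outside its range is refused whole. The fingers move at their own pace and stop on an object; "force" is the grip in N (left out, the last holds). Time passes only in rows, so rows that repeat a pose let the fingers close. It gives the time, the measured TCP pose, the force, the opening and the grip force at its end, in the units of the state.
- observe(): the state, without advancing time (a new reading comes with each control period).
- optics.get_image(name): name is "scene" or "side" or "wrist"; returns a dict with "pixels" (420x560x3 uint8, blue, green, red), "camera_matrix" (3x3 intrinsics, pixels), "rvec" (rotation vector, rad) and "tvec" (3), from world to camera coordinates, as OpenCV has them. Camera axes: x right, y down, z forward; pixel columns grow to the right and rows downward; lengths in m; the calibration is good to about 2 mm. A picture is of the moment at which its call begins. There is no depth.
- order.close_job(): hands the job in; it is judged then, once.
Trained networks look in the newest picture that a camera, given by its name, has taken for a name from the list of things; names that differ only in an ending like _2 or _b are one class to them, and where a whole thing is asked for, a point or a joint stands for the part that bears it (a point fixed in the world has none). Each returns a list of dicts, best first, with "score" (0 to 1); they miss things now and then, are a little off and sometimes report something else, mostly with a low value. They report only what shows in the picture. A call takes as long as a camera call. They do not tell look-alikes from the thing itself.
- spotter.find_in(thing, camera): "point" ([x, y, z] in m, in world coordinates, good to about 4 mm: the middle of the surface that is visible of it).
- spotter.cut_out(thing, camera): "pixels" (420x560 bool, what is visible of it).
- spotter.mark_of(thing, camera): "point" ([x, y, z] in m, in world coordinates, good to about 4 mm: a listed point, or the origin of a listed thing).
The state is a dict: "time_s": time; "q": joint angles; "qvel": joint speeds; "joint_efforts": joint torques, N m; "position": TCP position; "tool_rot": TCP orientation; "ft_force": force on the tool from outside, world axes, zero at the start; "wrist_torque": the same for the moment, N m; "grip_width": finger opening in m; "gripper_force": force on a finger pad.
Only numpy, scipy, OpenCV 4.12 (cv2) and the standard library are available. Lean on these libraries where they do the work, as an engineer would, in place of code of your own. Each camera call takes 0.05 s, during which the arm holds its last target. There are 200 camera calls.

## Working session

There is one attempt and no reset: what is moved stays moved. The work goes in short steps, Python scripts to look and compute and a tool call to move; the robot and the scene stay as the last step left them, time stands still between calls to the robot, and variables do not carry over. Pictures are saved under pics/ and viewed, at most 14 in all, crops included, and the job is handed in when it is done.

Besides the shell and the picture viewer there is one more tool, called after "Emit:" as name(argument=value, ...) on one line, values as JSON. move_arm: Moves the arm, as the interface text tells. Its arguments: {"type":"object","properties":{"series":{"type":"string"},"force":{"type":"number"}},"required":["series"]}

```bash
mkdir -p pics; cat > h.py <<'E'
import numpy as np, cv2
from rig import observe, optics, order, spotter
def snap(c,name=None):
    im=optics.get_image(c)
    if name: cv2.imwrite('pics/'+name+'.png',im['pixels'])
    return im
def proj(im,P):
    return cv2.projectPoints(np.float64(P).reshape(-1,3),im['rvec'],im['tvec'],im['camera_matrix'],None)[0].reshape(-1,2)
def ray(im,uv,z):
    R=cv2.Rodrigues(np.float64(im['rvec']))[0];t=np.ravel(im['tvec']);K=im['camera_matrix']
    c=-R.T@t; d=R.T@np.linalg.inv(K)@np.array([uv[0],uv[1],1.]); return c+d*(z-c[2])/d[2]
E
python3 - <<'E'
from h import *
ims={c:snap(c,c+'0') for c in('scene','side')}
cv2.imwrite('pics/both.png',cv2.resize(np.vstack([ims['scene']['pixels'],ims['side']['pixels']]),(800,1200))[:1200])
s=observe();print(s['time_s'],s['position'],s['tool_rot'])
for t in['stand','guard_handle','tray','old_tile1','old_tile2','tile1','tile2','tile3','bay1','bay2','bay3','pot_pink','teacup','jar']:
    for c in('scene','side'):
        print(t,c,[(np.round(d['point'],3).tolist(),round(d['score'],2)) for d in spotter.mark_of(t,c)][:4])
E
```

```text
0.1 [0.12250006 0.53593512 0.23078913] [[-9.74845888e-01  2.22879377e-01 -5.27330295e-04]
 [ 2.22879853e-01  9.74845239e-01 -1.15362126e-03]
 [ 2.56947040e-04 -1.24213424e-03 -9.99999196e-01]]
stand scene [([0.654, 0.102, 0.001], 0.71), ([0.424, 0.013, 0.006], 0.22)]
stand side [([0.647, 0.098, 0.0], 0.83)]
guard_handle scene [([0.583, -0.042, 0.118], 0.92)]
guard_handle side [([0.58, -0.044, 0.121], 0.72), ([0.425, 0.013, 0.005], 0.49), ([0.486, 0.489, -0.005], 0.29)]
tray scene [([0.377, 0.305, 0.004], 0.57)]
tray side [([0.383, 0.31, 0.002], 0.96), ([0.566, -0.403, -0.001], 0.73)]
old_tile1 scene [([0.646, 0.042, 0.06], 0.71), ([0.644, -0.044, 0.057], 0.54), ([0.638, -0.143, 0.061], 0.37)]
old_tile1 side [([0.642, -0.045, 0.061], 0.8), ([0.649, 0.045, 0.057], 0.66)]
old_tile2 scene [([0.646, 0.042, 0.06], 0.71), ([0.644, -0.044, 0.057], 0.54), ([0.638, -0.143, 0.061], 0.37)]
old_tile2 side [([0.642, -0.045, 0.061], 0.8), ([0.649, 0.045, 0.057], 0.66)]
tile1 scene [([0.425, 0.012, 0.005], 0.94), ([0.192, 0.289, 0.01], 0.86), ([0.42, -0.124, 0.007], 0.84), ([0.397, -0.329, 0.004], 0
[... 868 characters left out ...]
0.38)]
bay2 scene [([0.631, -0.049, 0.021], 0.64), ([0.623, -0.138, 0.019], 0.47), ([0.632, 0.048, 0.017], 0.44)]
bay2 side [([0.629, 0.044, 0.022], 0.59), ([0.626, -0.044, 0.021], 0.38)]
bay3 scene [([0.631, -0.049, 0.021], 0.64), ([0.623, -0.138, 0.019], 0.47), ([0.632, 0.048, 0.017], 0.44)]
bay3 side [([0.629, 0.044, 0.022], 0.59), ([0.626, -0.044, 0.021], 0.38)]
pot_pink scene [([0.451, -0.219, -0.001], 0.42)]
pot_pink side [([0.45, -0.22, 0.001], 0.53)]
teacup scene [([0.568, -0.404, 0.001], 0.83)]
teacup side [([0.567, -0.402, -0.0], 0.67)]
jar scene [([0.488, 0.488, 0.003], 0.81)]
jar side [([0.484, 0.488, -0.007], 0.85), ([0.426, -0.117, 0.005], 0.37), ([0.641, -0.043, 0.059], 0.21)]
```

View pics/scene0.png

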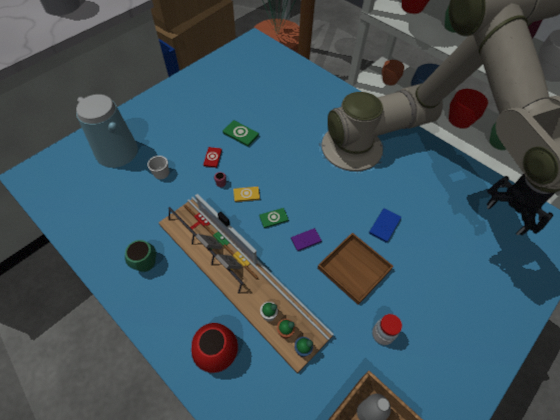

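View pics/side0.png

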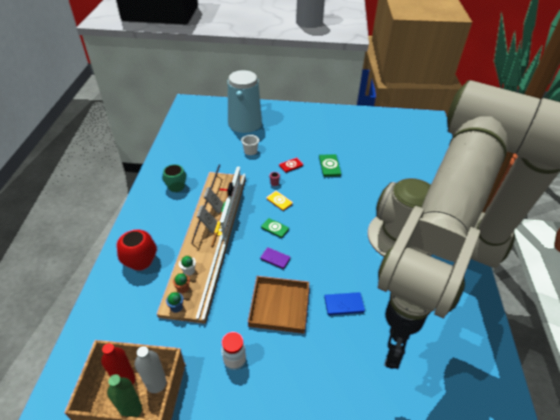

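```bash
cat >> h.py <<'E'
def rz(a): a=np.radians(a); return np.array([[np.cos(a),-np.sin(a)],[np.sin(a),np.cos(a)]])
def go(P,yang=None):
    """print shift in tool axes (cm) and turn for TCP world target P and tool-y world angle yang"""
    s=observe(); R=np.array(s['tool_rot']); d=R.T@(np.array(P)-s['position'])*100
    cur=np.degrees(np.arctan2(R[1,1],R[0,1])); t=0 if yang is None else -((yang-cur+180)%360-180)
    print('t',round(s['time_s'],1),'from',np.round(s['position'],4),'yang',round(cur,1),'q',np.round(s['q'],0),'-> shift cm',np.round(d,2),'turn',round(t,1),'dist',round(np.linalg.norm(d),1))
def rect(mask,im,z):
    c=max(cv2.findContours(mask.astype(np.uint8),0,1)[0],key=cv2.contourArea).reshape(-1,2)
    w=np.array([ray(im,p,z)[:2] for p in c])
    (cx,cy),(a,b),th=cv2.minAreaRect((w*1000).astype(np.float32))
    if a<b: a,b,th=b,a,th+90
    return np.round([cx,cy,a,b,(th+90)%180-90],1)
E
python3 - <<'E'
from h import *
from scipy.optimize import least_squares
L={'stand':(0,0,0),'h':(-.062,-.145,.119),'bL':(-.015,-.05,.02),'bM':(-.015,-.145,.02),'bR':(-.015,-.24,.02),'rL':(-.001,-.05,.0595),'rM':(-.001,-.145,.0595)}
W=[('stand',.654,.102),('stand',.647,.098),('h',.583,-.042),('h',.58,-.044),('bM',.631,-.049),('bR',.623,-.138),('bL',.632,.048),('bL',.629,.044),('bM',.626,-.044),('rL',.646,.042),('rM',.644,-.044),('rM',.642,-.045),('rL',.649,.045)]
f=lambda p:np.concatenate([rz(p[2])@np.array(L[n][:2])+p[:2]-[x,y] for n,x,y in W])
r=least_squares(f,[.65,.1,0]);print(r.x,np.abs(r.fun).max())
for c in('scene','side'):
    im=snap(c)
    for t in('tile1','tray'):
        for d in spotter.cut_out(t,c):
            m=d['pixels']; print(c,t,round(d['score'],2),rect(m,im,.012 if t=='tile1' else .02),np.round(im['pixels'][m].mean(0)))
g=lambda x,y:np.r_[rz(r.x[2])@[x,y]+r.x[:2]]
print('handle',g(-.062,-.145))
a=g(-.062,-.145);go([a[0],a[1],.23],r.x[2])
E
```

```text
[ 0.65015936  0.09781991 -2.77003337] 0.005926663266042902
scene tile1 0.92 [ 249.1 -334.6  126.9   79.   -80.9] [67. 97. 53.]
scene tile1 0.78 [ 400.3 -321.4   91.5   51.    37.2] [ 53.  53. 123.]
scene tile1 0.76 [430.7  11.8  84.6  53.9 -23.6] [ 73. 103.  59.]
scene tile1 0.73 [414.6 140.8  88.6  54.3 -23.4] [99. 37. 69.]
scene tile1 0.68 [198.3 289.2 115.3  65.1  10.9] [122.  53.  23.]
scene tile1 0.6 [ 426.5 -117.6   84.5   55.2  -38.7] [ 64. 130. 152.]
scene tile1 0.56 [557.2 -73.7 326.1  46.6  88.1] [90. 88. 84.]
scene tile1 0.28 [ 447.1 -223.4   61.7   41.2   48.9] [45. 36. 54.]
scene tray 0.65 [386.7 309.  176.1 166.3  -2.2] [40. 61. 86.]
side tile1 0.95 [ 245.2 -336.3  135.5   71.7  -80.9] [112. 164.  83.]
side tile1 0.8 [411.1 143.2  88.4  61.5 -23. ] [175.  70. 116.]
side tile1 0.8 [194.1 287.9 110.4  70.8  10.7] [208.  92.  35.]
side tile1 0.76 [ 392.9 -321.    93.3   61.7   35.9] [ 93.  88. 182.]
side tile1 0.75 [424.   14.9  83.1  48.8 -27.5] [128. 186. 104.]
side tray 0.84 [381.7 311.6 175.4 166.3  88.4] [ 56.  96. 140.]
handle [ 0.58122433 -0.04401436]
t 1.8 from [0.1226 0.5362 0.2313] yang 77.1 q [ 65.  22.  74.  -0.  84. -12.] -> shift cm [-57.64 -46.34   0.13] turn 79.9 dist 74.0
```

Emit:
move_arm(series="-4.8 -3.9 0 10 1;-9.6 -7.7 0 20 1;-14.4 -11.6 0 30 1;-19.2 -15.4 0 40 1;-24 -19.3 0 50 1;-28.8 -23.2 0 60 1;-33.6 -27 0 70 1;-38.4 -30.9 0 79.9 1")

```text
time_s: 2.8
position: [0.4291, 0.1475, 0.2316]
tool_rot: [[0.054, 0.999, 0.001], [0.999, -0.054, 0.0], [0.0, 0.001, -1.0]]
ft_force: [0.4, 1.6, -0.7]
grip_width: 0.0857
gripper_force: 0.0
```

```bash
python3 - <<'E'
from h import *
go([.53,-.044,.23],-2.8)
E
```

```text
t 2.8 from [0.4291 0.1475 0.2316] yang -3.1 q [ 4. 12. 89.  0. 79.  7.] -> shift cm [-18.57  11.12   0.16] turn -0.3 dist 21.6
```

Emit:
move_arm(series="-4.6 2.7 0 0 0;-9.3 5.5 0 0 0;-14 8.3 0 0 0;-18.6 11.1 0 0 0;-18.6 11.1 0 0 0;-18.6 11.1 0 0 0")

```text
time_s: 3.55
position: [0.5296, -0.0415, 0.2312]
tool_rot: [[0.049, 0.999, -0.001], [0.999, -0.049, 0.0], [0.0, -0.001, -1.0]]
ft_force: [-0.5, 0.7, 0.9]
grip_width: 0.0426
gripper_force: 0.0
```

```bash
python3 - <<'E'
from h import *
im=snap('wrist','w1')
print(im['camera_matrix'],-cv2.Rodrigues(np.float64(im['rvec']))[0].T@np.ravel(im['tvec']))
print(spotter.mark_of('guard_handle','wrist')[:2],spotter.find_in('guard_handle','wrist')[:2])
print([d['point'] for d in spotter.mark_of('old_tile1','wrist')],[d['point'] for d in spotter.mark_of('bay1','wrist')])
go([.581,-.044,.111],-2.8)
E
```

```text
[[344.48028636   0.         284.95465458]
 [  0.         344.48028636 214.39768585]
 [  0.           0.           1.        ]] [0.53325285 0.03012456 0.37383491]
[{'point': [0.6471, 0.0955, 0.0012], 'score': 0.74}, {'point': [0.5816, -0.0424, 0.1232], 'score': 0.66}] [{'point': [0.6442, 0.0459, 0.0775], 'score': 0.69}, {'point': [0.5807, -0.0069, 0.1081], 'score': 0.63}]
[[0.6466, -0.0441, 0.0561], [0.6409, 0.0436, 0.0617]] [[0.623, -0.1436, 0.0213], [0.6262, -0.0478, 0.0205], [0.6253, 0.046, 0.0224]]
t 3.8 from [ 0.5296 -0.041   0.2316] yang -2.7 q [-17.  20.  77.   0.  83. -14.] -> shift cm [-0.06  5.14 12.06] turn 0.1 dist 13.1
```

View pics/w1.png

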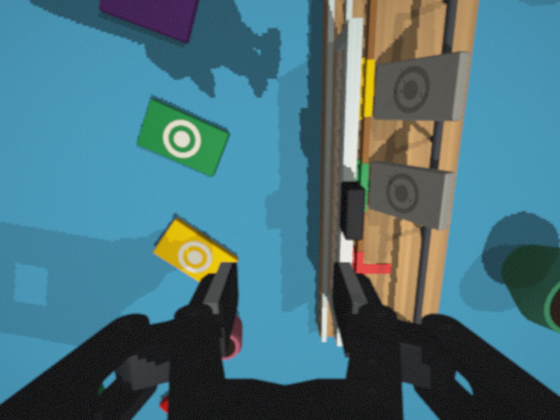

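```bash
python3 - <<'E'
from h import *
im=snap('wrist')
for p in [(342,183),(363,183),(342,238),(363,238)]: print(p,np.round(ray(im,p,.134),4), np.round(ray(im,p,.104),4))
p=im['pixels'];m=(p.max(2)<50).astype(np.uint8);m[:170]=0;m[250:]=0;m[:,:330]=0;m[:,375:]=0
ys,xs=np.nonzero(m);print(xs.min(),xs.max(),ys.min(),ys.max())
# stand check by projecting model points
for s in([.65016,.09782,-2.77],):
    q=p.copy()
    for x,y,z in [(-.062,-.125,.134),(-.062,-.165,.134),(-.036,.03,.03),(-.036,-.25,.03),(.0185,.03,.074),(.0185,-.24,.074),(-.075,-.2,.02),(-.075,.1,.02),(.065,-.2,.02),(.065,.05,.02)]+[(-.036,-.145+d,.03) for d in(-.03,.03)]:
        w=rz(s[2])@[x,y]+s[:2];u=proj(im,[w[0],w[1],z])[0];cv2.circle(q,tuple(int(v) for v in u),2,(255,0,255),-1)
    cv2.imwrite('pics/w1b.png',cv2.resize(q[:340,280:520],None,fx=2,fy=1.75))
E
```

```text
(342, 183) [ 0.5711 -0.0203  0.134 ] [ 0.5758 -0.0266  0.104 ]
(363, 183) [ 0.5859 -0.021   0.134 ] [ 0.5925 -0.0274  0.104 ]
(342, 238) [ 0.5711 -0.0619  0.134 ] [ 0.5758 -0.0734  0.104 ]
(363, 238) [ 0.5867 -0.0626  0.134 ] [ 0.5934 -0.0743  0.104 ]
339 362 183 237
```

View pics/w1b.png

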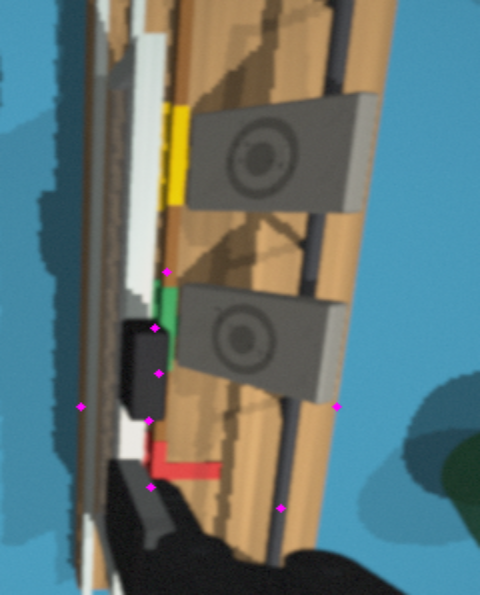

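Emit:
move_arm(series="0 2.5 3 0 0;0.1 5 5.5 0 0;0.1 5 9 0 0;0.1 5 12 0 0;0.1 5 12 0 0;0.1 5 12 0 -1;0.1 5 12 0 -1;0.1 5 12 0 -1", force=25)

```text
time_s: 4.85
position: [0.5805, -0.0433, 0.113]
tool_rot: [[0.048, 0.999, 0.003], [0.999, -0.048, -0.001], [-0.001, 0.003, -1.0]]
ft_force: [-1.3, 0.2, 5.5]
grip_width: 0.0133
gripper_force: 26.9
```

```bash
python3 - <<'E'
from h import *
s=observe();p=np.array(s['position']);print(s['gripper_force'],s['grip_width'],s['ft_force'])
d=rz(-2.77)@[0,.287];go(p+[d[0],d[1],0])
E
```

```text
26.910044252872467 0.013338455946101075 [-1.3297528   0.24315382  5.52534373]
t 4.8 from [ 0.5805 -0.0433  0.113 ] yang -2.7 q [-16.  31.  80.  -0.  69. -13.] -> shift cm [ 2.87e+01  1.00e-02 -2.00e-02] turn 0 dist 28.7
```

Emit:
move_arm(series="3 0 0 0 -1;7 0 0 0 -1;11 0 0 0 -1;15 0 0 0 -1;19 0 0 0 -1;23 0 0 0 -1;26.5 0 0 0 -1;28.7 0 0 0 -1")

```text
time_s: 5.85
position: [0.5908, 0.2449, 0.113]
tool_rot: [[0.046, 0.999, -0.005], [0.999, -0.046, -0.002], [-0.002, -0.005, -1.0]]
ft_force: [-18.0, -40.1, 9.2]
grip_width: 0.0135
gripper_force: 26.8
```

```bash
python3 - <<'E'
from h import *
s=observe();print(s['position'],s['ft_force'],s['gripper_force'])
E
```

```text
[0.5908364  0.24492166 0.11296638] [-17.96587424 -40.12916764   9.22393635] 26.75843060016632
```

Emit:
move_arm(series="28.7 -0.3 0 0 0;28.7 -0.3 0 0 0;28.7 -0.3 0 0 0.1;28.7 -0.3 -4 0 0.3;28.7 -0.3 -8 0 0.3;28.7 -0.3 -11 0 0.3;26 -2 -11 0 0.3;22 -4 -11 0 0.3")

```text
time_s: 6.85
position: [0.5641, 0.465, 0.2213]
tool_rot: [[0.048, 0.999, 0.001], [0.999, -0.048, 0.001], [0.001, 0.001, -1.0]]
ft_force: [1.9, 0.5, -0.1]
grip_width: 0.0555
gripper_force: 0.0
```

```bash
python3 - <<'E'
from h import *
print([(np.round(d['point'],3),d['score']) for c in('scene','wrist','side') for d in spotter.mark_of('guard_handle',c)[:2]])
X=np.array([.6477,.0995]);S=lambda x,y:rz(-2.05)@[x,y]+X
for c in('scene','wrist','side'):
  for n in('old_tile1','bay1'):
    print(c,n,[np.round(rz(2.05)@(np.array(d['point'][:2])-X),4).tolist() for d in spotter.mark_of(n,c) if d['point'][0]>.6])
a=S(-.003,-.05);print(a,S(-.003,-.145));go([a[0],a[1],.2],87.95)
E
```

```text
[(array([ 0.582, -0.042,  0.117]), 0.65), (array([ 0.642, -0.044,  0.061]), 0.24), (array([ 0.584, -0.042,  0.125]), 0.64), (array([ 0.58 , -0.046,  0.119]), 0.73)]
scene old_tile1 [[0.0012, -0.1413], [-0.0014, -0.0587]]
scene bay1 [[-0.0126, -0.1487], [-0.014, -0.0551], [-0.0152, -0.2378]]
wrist old_tile1 [[-0.0001, -0.1443], [-0.0027, -0.0564]]
wrist bay1 [[-0.0203, -0.0571], [-0.0156, -0.1454], [-0.0142, -0.2451]]
side old_tile1 [[-0.002, -0.1471], [0.001, -0.0549]]
side bay1 [[-0.0167, -0.0539], [-0.0154, -0.1467]]
[0.64291334 0.04963932] [ 0.63951504 -0.04529988]
t 7.3 from [0.5651 0.4658 0.2213] yang -2.8 q [30. 42. 39.  0. 99. 33.] -> shift cm [-41.2    9.78   2.11] turn -90.7 dist 42.4
```

```bash
python3 - <<'E'
from h import *
a=snap('scene','s2');snap('side');
print([(np.round(d['point'],3),round(d['score'],2)) for c in('scene','side') for d in spotter.mark_of('guard_handle',c)[:2]])
print([(np.round(d['point'],3),round(d['score'],2)) for c in('scene','side') for d in spotter.mark_of('jar',c)[:2]])
print([(np.round(d['point'],3),round(d['score'],2)) for c in('scene','side') for d in spotter.mark_of('old_tile1',c)[:3]])
E
```

```text
[(array([0.594, 0.245, 0.115]), 0.78), (array([0.592, 0.244, 0.117]), 0.57)]
[(array([0.488, 0.486, 0.002]), 0.5), (array([ 0.48 ,  0.489, -0.003]), 0.57)]
[(array([ 0.645, -0.042,  0.057]), 0.53), (array([0.646, 0.04 , 0.059]), 0.53)]
```

View pics/s2.png

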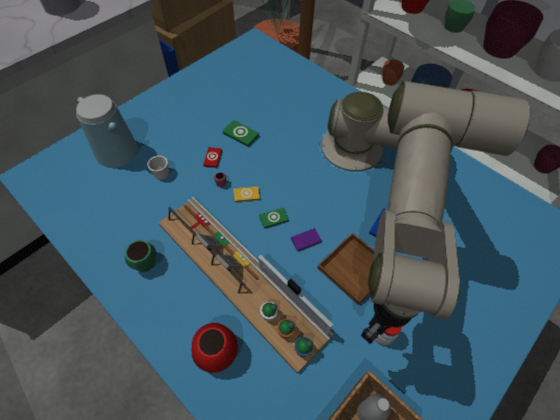

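Emit:
move_arm(series="-5.9 1.4 0.3 -10 0.3;-11.8 2.8 0.6 -20 0.3;-17.7 4.2 0.9 -30 0.3;-23.6 5.6 1.2 -40 0.3;-29.5 7 1.5 -50 0.3;-35.4 8.4 1.8 -60 0.3;-41.5 9.8 2.1 -70 0.3;-41.5 9.8 2.1 -80 0.3")

```text
time_s: 8.7
position: [0.6428, 0.0413, 0.1999]
tool_rot: [[-0.975, 0.221, -0.0], [0.221, 0.975, -0.001], [0.0, -0.001, -1.0]]
ft_force: [-0.8, 1.0, -0.1]
grip_width: 0.0554
gripper_force: 0.0
```

```bash
cat >> h.py <<'E'
X=np.array([.6477,.0995])
def S(x,y,z): return np.r_[rz(-2.05)@[x,y]+X,z]
def inv(p): return np.r_[rz(2.05)@(np.array(p[:2])-X),p[2]]
E
python3 - <<'E'
from h import *
im=snap('wrist','w3')
for n in('old_tile1','bay1'): print([np.round(inv(d['point']),4) for d in spotter.mark_of(n,'wrist')])
go(S(-.003,-.054,.12),87.95);go(S(-.003,-.054,.05),87.95)
E
```

```text
[array([-0.001 , -0.058 ,  0.0626]), array([ 0.0039, -0.1459,  0.0565]), array([-0.0183, -0.0548,  0.0208])]
[array([-0.0147, -0.1482,  0.0225]), array([-0.0146, -0.2448,  0.0178]), array([-0.0174, -0.0556,  0.022 ])]
t 8.8 from [0.6423 0.0457 0.2004] yang 77.0 q [ -6.  33.  61.   0.  86. -83.] -> shift cm [-0.04  0.01  8.04] turn -10.9 dist 8.0
t 8.8 from [0.6423 0.0457 0.2004] yang 77.0 q [ -6.  33.  61.   0.  86. -83.] -> shift cm [-4.000e-02  1.000e-02  1.504e+01] turn -10.9 dist 15.0
```

View pics/w3.png

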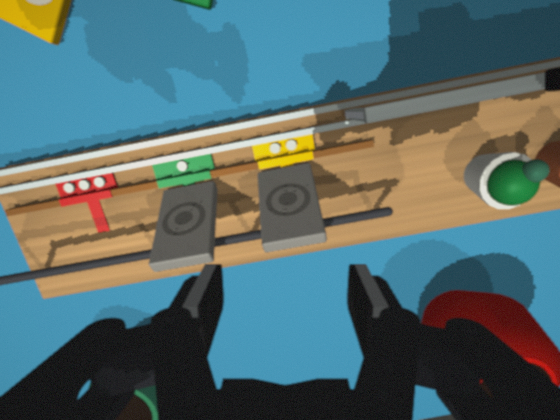

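```bash
python3 - <<'E'
from h import *
im=snap('wrist')
print('lip end',inv(ray(im,(374,143),.03)),'rail end',inv(ray(im,(391,211),.07)))
for z,pts in((.02,[(43,298),(9,172)]),): print([inv(ray(im,p,z)) for p in pts])
print('rail',inv(ray(im,(5,281),.07)),'green plate ends',inv(ray(im,(156,186),.03)),inv(ray(im,(214,177),.03)))
print('yellow',inv(ray(im,(255,168),.03)),inv(ray(im,(315,159),.03)))
print('tile bottom corners',inv(ray(im,(262,178),.028)),inv(ray(im,(312,170),.028)),'top', inv(ray(im,(270,250),.096)),inv(ray(im,(324,234),.096)))
E
```

```text
lip end [-0.03351702  0.03104005  0.03      ] rail end [0.01869681 0.0291017  0.07      ]
[array([ 0.06195049, -0.32872035,  0.02      ]), array([-0.07062618, -0.30830843,  0.02      ])]
rail [ 0.01849672 -0.31058033  0.07      ] green plate ends [-0.03274493 -0.17171798  0.03      ] [-0.03075936 -0.11688021  0.03      ]
yellow [-0.03173832 -0.07810642  0.03      ] [-0.02944797 -0.02303604  0.03      ]
tile bottom corners [-0.02115796 -0.07396442  0.028     ] [-0.01974036 -0.02728404  0.028     ] top [ 0.02338365 -0.07263374  0.096     ] [ 0.01829802 -0.0295984   0.096     ]
```

Emit:
move_arm(series="0 0.3 4 -10.9 0.55;0 0.35 8 -10.9 0.55;0 0.35 8 -10.9 0.55;0 0.35 12 -10.9 0.55;0 0.35 15 -10.9 0.55;0 0.35 15 -10.9 0.55;0 0.35 15 -10.9 -1;0 0.35 15 -10.9 -1", force=40)

```text
time_s: 9.9
position: [0.6443, 0.0492, 0.053]
tool_rot: [[-0.999, 0.033, 0.004], [0.033, 0.999, -0.001], [-0.004, -0.0, -1.0]]
ft_force: [-0.5, -0.1, 7.8]
grip_width: 0.0492
gripper_force: 41.8
```

```bash
python3 - <<'E'
from h import *
s=observe();print(s['gripper_force'],s['grip_width'],s['ft_force'],inv(s['position']))
go(np.array(s['position'])+[0,0,.08])
E
```

```text
41.802306175231934 0.049213759068866166 [-0.49946368 -0.09933419  7.82688895] [-0.00164716 -0.05042507  0.05297076]
t 9.9 from [0.6443 0.0492 0.053 ] yang 88.1 q [ -6.  40.  72.  -0.  67. -94.] -> shift cm [-0.03 -0.   -8.  ] turn 0 dist 8.0
```

Emit:
move_arm(series="0 0 -5 0 -1;0 0 -10 0 -1;0 0 -15 0 -1;4.8 4.1 -15 0 -1;9.6 8.3 -15 0 -1;14.4 12.4 -15 0 -1;19.2 16.5 -15 0 -1;24 20.6 -15 0 -1")

```text
time_s: 10.9
position: [0.4112, 0.2617, 0.2015]
tool_rot: [[-0.999, 0.033, 0.002], [0.033, 0.999, 0.001], [-0.002, 0.001, -1.0]]
ft_force: [1.0, 1.0, -0.9]
grip_width: 0.0487
gripper_force: 42.5
```

Emit:
move_arm(series="2.6 2.2 0 0 -1;5.2 4.5 1.5 0 -1;5.2 4.5 4 0 -1;5.2 4.5 4 0 -1")

```text
time_s: 11.4
position: [0.3615, 0.3071, 0.1602]
tool_rot: [[-0.999, 0.032, -0.002], [0.032, 0.999, -0.001], [0.001, -0.001, -1.0]]
ft_force: [0.5, -0.8, -1.1]
grip_width: 0.049
gripper_force: 42.4
```

```bash
python3 - <<'E'
from h import *
s=observe();print(s['gripper_force'],s['grip_width'],s['ft_force'])
im=snap('wrist','w4');snap('scene');snap('side','sd4')
print([(np.round(d['point'],3),round(d['score'],2)) for c in('scene','side','wrist') for d in spotter.mark_of('tray',c)[:1]])
for c in('scene','side','wrist'):
  print(c,[(np.round(d['point'],3),round(d['score'],2)) for d in spotter.mark_of('old_tile1',c)])
go([.36,.31,.041]);go([.382,.31,.018])
E
```

```text
42.433932423591614 0.04900235548010571 [ 0.47538747 -0.75520608 -1.06411644]
[(array([0.379, 0.308, 0.001]), 0.68), (array([0.381, 0.306, 0.002]), 0.84), (array([ 0.385,  0.311, -0.002]), 0.92)]
scene [(array([0.362, 0.304, 0.166]), 0.57), (array([ 0.394, -0.332,  0.008]), 0.57), (array([ 0.645, -0.041,  0.056]), 0.56)]
side [(array([ 0.642, -0.046,  0.059]), 0.82), (array([0.366, 0.308, 0.166]), 0.74), (array([ 0.641, -0.05 ,  0.06 ]), 0.58)]
wrist [(array([0.359, 0.307, 0.17 ]), 0.89)]
t 11.8 from [0.3625 0.307  0.1607] yang 88.1 q [ 26.  18.  93.  -0.  69. -62.] -> shift cm [ 0.26  0.28 11.97] turn 0 dist 12.0
t 11.8 from [0.3625 0.307  0.1607] yang 88.1 q [ 26.  18.  93.  -0.  69. -62.] -> shift cm [-1.93  0.36 14.27] turn 0 dist 14.4
```

View pics/w4.png

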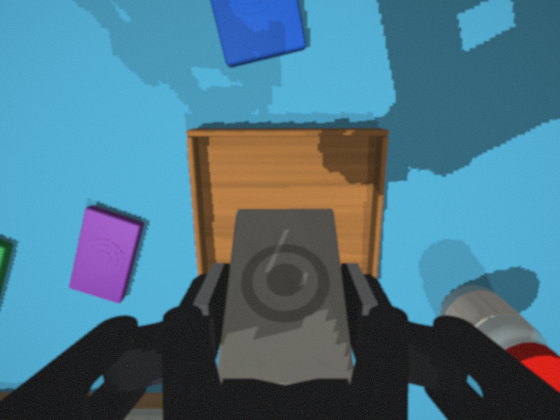

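Emit:
move_arm(series="0.2 0.3 5 0 -1;0.2 0.3 9 0 -1;0.2 0.3 12 0 -1;-0.45 0.3 12.4 0 -1;-1.05 0.3 12.8 0 -1;-1.6 0.3 13.4 0 -1;-2 0.3 14 0 -1;-2 0.3 14 0 -1")

```text
time_s: 12.85
position: [0.384, 0.3093, 0.0213]
tool_rot: [[-0.999, 0.033, 0.003], [0.033, 0.999, 0.0], [-0.003, 0.0, -1.0]]
ft_force: [2.8, -4.5, 7.8]
grip_width: 0.0492
gripper_force: 45.1
```

```bash
python3 - <<'E'
from h import *
s=observe();print(s['position'],s['gripper_force'],s['grip_width'],s['ft_force'])
E
```

```text
[0.38398645 0.30933208 0.02125608] 45.128939151763916 0.04920633039180953 [ 2.79382395 -4.49378199  7.83534316]
```

Rotating as planned; open a little, let it drop, and lift.

Emit:
move_arm(series="0 0 0 0 0.35;0 0 0 0 0.35;0 0 0 0 0.35;0 0 -4 0 0.35;0 0 -9 0 0.35;0 0 -14 0 0.35;0 0 -18 0 0.35;0 0 -18 0 0.35")

```text
time_s: 13.85
position: [0.3832, 0.31, 0.2029]
tool_rot: [[-0.999, 0.033, 0.005], [0.033, 0.999, 0.003], [-0.005, 0.003, -1.0]]
ft_force: [0.2, -0.3, -1.1]
grip_width: 0.0579
gripper_force: 0.0
```

```bash
python3 - <<'E'
from h import *
im=snap('wrist','w5')
d=spotter.cut_out('old_tile1','wrist')
print([(round(e['score'],2),rect(e['pixels'],im,.017)) for e in d])
go(S(-.003,-.145,.2));go(S(-.003,-.145,.053))
E
```

```text
[(0.93, array([387.7, 307.1,  85.2,  49.7,  -1.6])), (0.41, array([383.3, 305.8, 163.8, 162.6,  88.1]))]
t 13.9 from [0.3819 0.3093 0.1997] yang 88.1 q [ 25.  18.  86.  -0.  76. -63.] -> shift cm [-2.69e+01 -3.46e+01 -3.00e-02] turn 0 dist 43.8
t 13.9 from [0.3819 0.3093 0.1997] yang 88.1 q [ 25.  18.  86.  -0.  76. -63.] -> shift cm [-26.91 -34.6   14.67] turn 0 dist 46.2
```

View pics/w5.png

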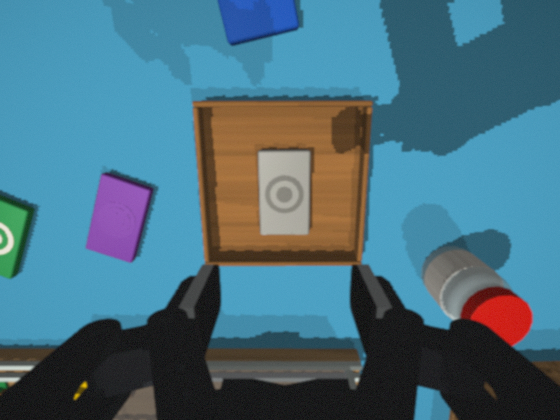

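Emit:
move_arm(series="-3.8 -4.9 0 0 0.55;-7.7 -9.9 0 0 0.55;-11.5 -14.8 0 0 0.55;-15.4 -19.8 0 0 0.55;-19.2 -24.7 0 0 0.55;-23 -29.6 0 0 0.55;-26.9 -34.6 0 0 0.55;-26.9 -34.6 0 0 0.55")

```text
time_s: 14.95
position: [0.6408, -0.0488, 0.1969]
tool_rot: [[-0.999, 0.037, -0.004], [0.037, 0.999, 0.001], [0.004, 0.0, -1.0]]
ft_force: [-0.6, 0.2, -0.0]
grip_width: 0.0663
gripper_force: 0.0
```

```bash
python3 - <<'E'
from h import *
go(S(-.003,-.145,.050),87.95)
E
```

```text
t 14.9 from [ 0.6408 -0.0488  0.1969] yang 87.9 q [ -15.   33.   61.   -0.   86. -103.] -> shift cm [ 0.08  0.34 14.69] turn -0.1 dist 14.7
```

Emit:
move_arm(series="0 0 5 0 0.55;0 0 10 0 0.55;0 0 13 0 0.55;0 0 15 0 0.55;0 0 15 0 0.55;0 0 15 0 -1;0 0 15 0 -1;0 0 15 0 -1")

```text
time_s: 15.95
position: [0.64, -0.045, 0.0511]
tool_rot: [[-0.999, 0.033, 0.001], [0.033, 0.999, -0.0], [-0.001, -0.0, -1.0]]
ft_force: [-1.0, 1.4, 2.0]
grip_width: 0.0492
gripper_force: 42.9
```

Emit:
move_arm(series="0 0 -5 0 -1;0 0 -10 0 -1;0 0 -15 0 -1;4.1 4.8 -15 0 -1;8.2 9.6 -15 0 -1;12.3 14.5 -15 0 -1;16.4 19.3 -15 0 -1;20.5 24.1 -15 0 -1")

```text
time_s: 16.95
position: [0.4439, 0.2006, 0.2007]
tool_rot: [[-0.999, 0.033, 0.001], [0.033, 0.999, 0.0], [-0.001, 0.0, -1.0]]
ft_force: [-0.2, 1.4, -0.7]
grip_width: 0.0495
gripper_force: 42.6
```

```bash
python3 - <<'E'
from h import *
s=observe();print(s['gripper_force'],s['grip_width'],s['ft_force'])
im=snap('wrist');
print([(np.round(d['point'],4)-s['position'],round(d['score'],2)) for d in spotter.mark_of('old_tile1','wrist')[:1]])
go([.364,.308,.16],88);go([.364,.308,.052],88)
E
```

```text
42.583109736442566 0.04945317235367658 [-0.15648409  1.44008705 -0.66055858]
[(array([ 0.00559795, -0.0001436 ,  0.00550619]), 0.89)]
t 17.1 from [0.4416 0.2028 0.2009] yang 88.4 q [ 11.  17.  87.   0.  76. -78.] -> shift cm [ 8.04 10.3   4.11] turn 0.4 dist 13.7
t 17.1 from [0.4416 0.2028 0.2009] yang 88.4 q [ 11.  17.  87.   0.  76. -78.] -> shift cm [ 8.04 10.28 14.91] turn 0.4 dist 19.8
```

Emit:
move_arm(series="4 5.1 1 0 -1;8 10.3 4 0 -1;8 10.3 8 0 -1;8 10.3 12 0 -1;8 10.3 14.9 0 -1;8 10.3 14.9 0 -1")

```text
time_s: 17.8
position: [0.3687, 0.3046, 0.0505]
tool_rot: [[-0.999, 0.033, -0.002], [0.033, 0.999, -0.001], [0.002, -0.001, -1.0]]
ft_force: [0.5, -0.3, -0.7]
grip_width: 0.0492
gripper_force: 42.6
```

Emit:
move_arm(series="-0.65 0 0.4 0 -1;-1.25 0 0.8 0 -1;-1.8 0 1.4 0 -1;-2.2 0 2 0 -1;-2.2 0 2 0 -1;-2.2 0 2 0 0.35;-2.2 0 2 0 0.35;-2.2 0 2 0 0.35")

```text
time_s: 18.8
position: [0.3907, 0.3042, 0.0314]
tool_rot: [[-0.999, 0.033, -0.0], [0.033, 0.999, 0.0], [0.0, 0.0, -1.0]]
ft_force: [0.8, -0.6, 0.5]
grip_width: 0.0577
gripper_force: 0.0
```

Emit:
move_arm(series="0 0 -5 0 0.35;0 0 -10 0 0.35;0 0 -16 0 0.35;0 0 -16 0 0.35")

```text
time_s: 19.3
position: [0.3921, 0.305, 0.1953]
tool_rot: [[-0.999, 0.032, 0.008], [0.032, 0.999, 0.004], [-0.008, 0.004, -1.0]]
ft_force: [0.7, 0.4, -1.1]
grip_width: 0.0575
gripper_force: 0.0
```

```bash
python3 - <<'E'
from h import *
im=snap('wrist','w6');a=snap('scene','s6');b=snap('side','sd6')
print([(round(e['score'],2),rect(e['pixels'],im,.02)) for e in spotter.cut_out('old_tile1','wrist')])
for c,i in(('scene',a),('side',b)):
  for e in spotter.cut_out('tile1',c): print(c,round(e['score'],2),rect(e['pixels'],i,.012))
go([.42,.012,.23],65)
cv2.imwrite('pics/m6.png',np.hstack([im['pixels'],a['pixels']])[::1,::1][:, :][60:,:][:, :])
cv2.imwrite('pics/m6.png',cv2.resize(np.hstack([im['pixels'],a['pixels']]),(800,300)))
E
```

```text
[(0.77, array([406.8, 301.3,  87.3,  52. ,  -1.9])), (0.64, array([387. , 307.3,  83.5,  49.3,  -1.2]))]
scene 0.92 [416.1 141.   88.2  55.4 -22.3]
scene 0.91 [ 424.3 -118.3   81.2   53.7  -44.6]
scene 0.81 [ 398.7 -322.2   97.3   54.3   35.2]
scene 0.7 [ 250.8 -334.2  127.    82.9  -81.1]
scene 0.63 [428.6  14.4  86.   57.2 -26.7]
scene 0.53 [168.3 302.7  61.6  25.2  13. ]
scene 0.47 [606.5 -47.5  52.   45.4  32.4]
side 0.97 [193.5 287.8 110.5  71.   10.5]
side 0.64 [442.  130.7  57.8  27.2 -89.3]
side 0.58 [632.   40.4  30.5   9.    6.3]
t 19.6 from [0.3902 0.304  0.19  ] yang 88.1 q [ 24.  18.  87.   0.  75. -64.] -> shift cm [ -3.92 -29.09  -3.97] turn 23.1 dist 29.6
```

View pics/m6.png

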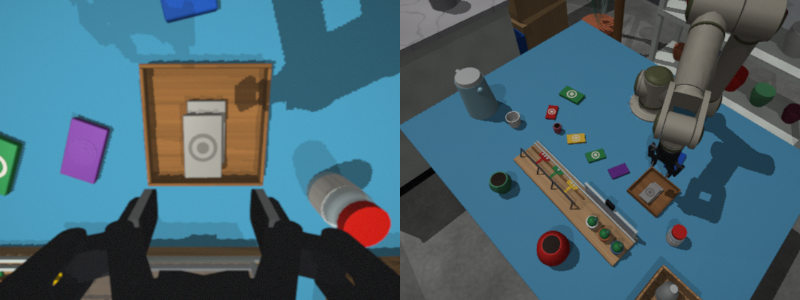

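Emit:
move_arm(series="-0.9 -6 0 4 0.55;-1.9 -12 0 8 0.55;-2.9 -18 0 12 0.55;-3.9 -24 0 16 0.55;-5 -30 0 20 0.55;-5 -30 0 23.1 0.55;-5 -30 0 23.1 0.55")

```text
time_s: 20.48
position: [0.4306, 0.0023, 0.1906]
tool_rot: [[-0.906, 0.423, -0.002], [0.423, 0.906, 0.001], [0.002, -0.0, -1.0]]
ft_force: [-0.1, 1.1, 0.1]
grip_width: 0.0662
gripper_force: 0.0
```

```bash
cat >> h.py <<'E'
def tile(off=.012,z=-.002,yoff=0):
    im=snap('wrist'); s=observe()
    for e in spotter.cut_out('tile1','wrist'):
        p=im['pixels'][e['pixels']].mean(0).round(); r=rect(e['pixels'],im,.011); print(round(e['score'],2),r,p)
        a=np.radians(r[4]); g=r[:2]/1000-off*np.array([np.cos(a),np.sin(a)])
        print('  grip',np.round(g,4)); go([g[0],g[1],z],(r[4]+90))
E
python3 - <<'E'
from h import *
tile()
snap('wrist','w7')
E
```

```text
0.96 [410.5 134.8  84.7  52.3 -21.6] [104.  43.  80.]
  grip [0.3993 0.1392]
t 20.6 from [0.4306 0.0032 0.1909] yang 65.1 q [-15.  12.  96.   0.  72. -81.] -> shift cm [ 8.53 11.03 19.3 ] turn -3.3 dist 23.8
0.91 [ 414.7 -310.1   59.4   40.4  -52.6] [ 39.  40. 148.]
  grip [ 0.4074 -0.3006]
t 20.6 from [0.4306 0.0032 0.1909] yang 65.1 q [-15.  12.  96.   0.  72. -81.] -> shift cm [-10.69 -28.54  19.28] turn 27.7 dist 36.1
0.82 [424.7   7.9  85.8  50.2 -27.3] [108. 160.  89.]
  grip [0.414  0.0134]
t 20.6 from [0.4306 0.0032 0.1909] yang 65.1 q [-15.  12.  96.   0.  72. -81.] -> shift cm [ 1.91  0.23 19.29] turn 2.4 dist 19.4
0.67 [ 421.6 -122.4   88.4   52.1  -39.9] [ 80. 200. 213.]
  grip [ 0.4124 -0.1147]
t 20.6 from [0.4306 0.0032 0.1909] yang 65.1 q [-15.  12.  96.   0.  72. -81.] -> shift cm [ -3.33 -11.46  19.29] turn 15.0 dist 22.7
0.34 [ 602.9 -132.6   27.5   12.4   65. ] [ 99. 106. 151.]
  grip [ 0.5978 -0.1435]
t 20.6 from [0.4306 0.0032 0.1909] yang 65.1 q [-15.  12.  96.   0.  72. -81.] -> shift cm [-21.36  -6.28  19.27] turn -89.9 dist 29.4
```

View pics/w7.png

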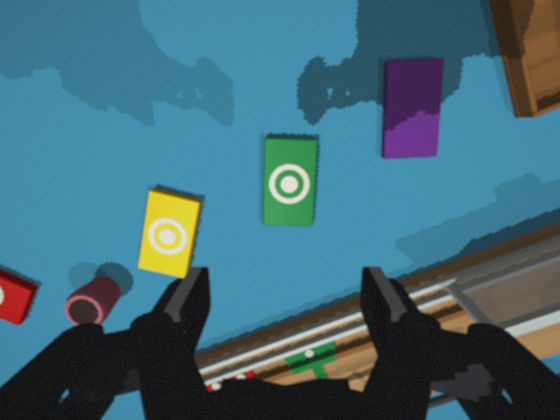

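Emit:
move_arm(series="1.9 0.2 6 2.4 0.55;1.9 0.2 12 2.4 0.55;1.9 0.2 16 2.4 0.55;1.9 0.2 19 2.4 0.55;1.9 0.2 19 2.4 0.55;1.9 0.2 19 2.4 -1;1.9 0.2 19 2.4 -1;1.9 0.2 19 2.4 -1", force=30)

```text
time_s: 21.62
position: [0.4151, 0.0126, 0.0024]
tool_rot: [[-0.888, 0.46, 0.002], [0.46, 0.888, -0.0], [-0.002, 0.001, -1.0]]
ft_force: [-1.9, 3.0, 8.1]
grip_width: 0.049
gripper_force: 32.1
```

Emit:
move_arm(series="0 0 -1 0 -1;0 0 -5 0 -1;0 0 -10 0 -1;0 0 -15 0 -1;0 0 -15 0 -1")

```text
time_s: 22.25
position: [0.4158, 0.0123, 0.1549]
tool_rot: [[-0.888, 0.46, 0.008], [0.46, 0.888, -0.002], [-0.008, 0.002, -1.0]]
ft_force: [-0.6, 0.6, -1.3]
grip_width: 0.0489
gripper_force: 31.9
```

```bash
python3 - <<'E'
from h import *
s=observe();print(s['gripper_force'],s['grip_width'],s['ft_force'],s['wrist_torque'])
snap('wrist','w8');snap('side')
for c in('wrist','side'):print([(np.round(d['point'],4)-s['position'],round(d['score'],2)) for d in spotter.mark_of('tile1',c) if d['point'][2]>.05])
go(S(-.005,-.145,.15),87.95)
E
```

```text
31.87337815761566 0.04892561749712385 [-0.60466102  0.5619324  -1.32410312] [-0.01580509 -0.06095116  0.02888023]
[(array([ 0.00293689, -0.00609223,  0.00350478]), 0.64)]
[(array([ 0.00933689, -0.00239223,  0.00320478]), 0.77)]
t 22.4 from [0.4137 0.0127 0.1504] yang 62.6 q [-15.  14. 102.  -0.  65. -77.] -> shift cm [-2.254e+01  5.150e+00 -2.000e-02] turn -25.3 dist 23.1
```

View pics/w8.png

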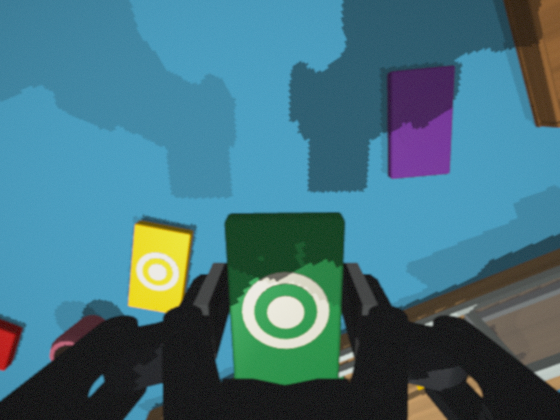

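Emit:
move_arm(series="-5.6 1.3 0 -6.3 -1;-11.3 2.6 0 -12.6 -1;-17 3.9 0 -19 -1;-22.6 5.2 0 -25.3 -1;-22.6 5.2 2 -25.3 -1;-22.6 5.2 5 -25.3 -1;-22.6 5.2 6.5 -25.3 -1;-22.6 5.2 6.5 -25.3 -1", force=25)

```text
time_s: 23.45
position: [0.6384, -0.045, 0.0848]
tool_rot: [[-0.999, 0.036, -0.003], [0.036, 0.999, 0.001], [0.003, 0.001, -1.0]]
ft_force: [-0.0, 0.4, -1.0]
grip_width: 0.049
gripper_force: 31.8
```

```bash
python3 - <<'E'
from h import *
s=observe();print(s['ft_force'],inv(s['position']))
snap('wrist');snap('side')
for c in('wrist','side'):print([(inv(d['point'])-inv(s['position']),round(d['score'],2)) for d in spotter.mark_of('tile1',c) if d['point'][2]>.05])
go(S(-.004,-.145,.05),87.95)
E
```

```text
[-6.41028753e-04  4.41065840e-01 -9.90911819e-01] [-0.00412271 -0.14477104  0.0847784 ]
[(array([ 0.00145065, -0.0042199 ,  0.0020216 ]), 0.87)]
[(array([0.00721787, 0.00239063, 0.0066216 ]), 0.77)]
t 23.6 from [ 0.6395 -0.0453  0.0875] yang 87.9 q [ -15.   38.   71.   -0.   71. -103.] -> shift cm [0.11 0.   3.75] turn -0.0 dist 3.7
```

Emit:
move_arm(series="0 0 0.6 0 -1;0 0 1.1 0 -1;0 0 1.6 0 -1;0 0 2.1 0 -1;0 0 2.5 0 -1;0 0 2.9 0 -1;0 0 2.9 0 -1")

```text
time_s: 24.52
position: [0.6393, -0.0451, 0.06]
tool_rot: [[-0.999, 0.036, 0.003], [0.036, 0.999, -0.001], [-0.003, -0.001, -1.0]]
ft_force: [-8.2, 1.7, 18.2]
grip_width: 0.0489
gripper_force: 46.4
```

```bash
python3 - <<'E'
from h import *
s=observe();print(s['ft_force'],inv(s['position']),s['grip_width'])
a=snap('wrist','w9');b=snap('side')
for c in('wrist','side'):print([(inv(d['point'])-inv(s['position']),round(d['score'],2)) for d in spotter.mark_of('tile1',c) if d['point'][2]>.03])
u=proj(b,S(0,-.145,.06))[0].astype(int);print(u)
c=b['pixels'][max(0,u[1]-50):u[1]+50,max(0,u[0]-50):u[0]+50]
cv2.imwrite('pics/m9.png',np.hstack([cv2.resize(a['pixels'],(400,300)),cv2.resize(c,(300,300),interpolation=2)]))
E
```

```text
[-8.19552554  1.73598821 18.15758555] [-0.00318312 -0.14483591  0.06003117] 0.04886496375957621
[]
[(array([0.00917285, 0.00265918, 0.01546883]), 0.71)]
[213 199]
```

View pics/m9.png

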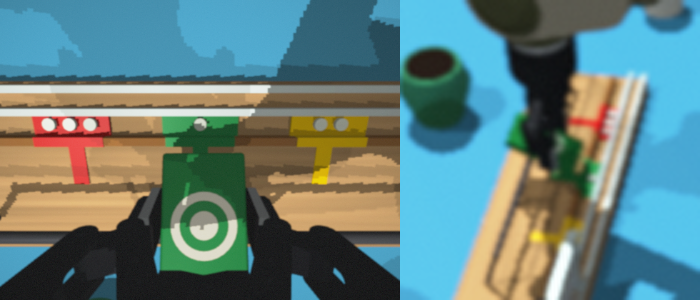

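Emit:
move_arm(series="0 0 0.4 0 -1;0 0 0.7 0 -1;0 0 0.9 0 -1;0 0 0.9 0 -1")

```text
time_s: 25.22
position: [0.6403, -0.0452, 0.0527]
tool_rot: [[-0.999, 0.036, 0.006], [0.036, 0.999, -0.001], [-0.006, -0.001, -1.0]]
ft_force: [-10.3, 3.3, 28.3]
grip_width: 0.0489
gripper_force: 55.0
```

```bash
cat >> h.py <<'E'
def edge(im,u1,u2,w=.05):
    """3D of horizontal edge parallel to stand y seen at pixels u1,u2, length w"""
    from scipy.optimize import brentq
    f=lambda z:np.linalg.norm(ray(im,u1,z)-ray(im,u2,z))-w
    z=brentq(f,-.1,.15); return inv((ray(im,u1,z)+ray(im,u2,z))/2)
E
python3 - <<'E'
from h import *
s=observe();print(s['ft_force'],inv(s['position']),s['grip_width'])
a=snap('wrist')
h=cv2.cvtColor(a['pixels'],cv2.COLOR_BGR2HSV);m=cv2.inRange(h,(45,80,20),(80,255,255));m[:,:200]=0;m[:,370:]=0
for r in range(190,300,8): x=np.nonzero(m[r])[0]; print(r,x.min() if len(x) else 0,x.max() if len(x) else 0)
cv2.imwrite('pics/w10.png',a['pixels'])
E
```

```text
[-10.2842339    3.32946696  28.34923757] [-0.00223113 -0.14483255  0.05272703] 0.04888827696162108
190 226 334
198 229 330
206 230 329
214 269 290
222 231 339
230 230 340
238 229 341
246 229 341
254 228 342
262 227 343
270 225 343
278 225 344
286 224 345
294 224 346
```

```bash
python3 - <<'E'
from h import *
a=snap('wrist')
print(edge(a,(230.5,219),(339.5,219)),edge(a,(231.5,220),(339.5,220)))
for z in(.02,.025,.03,.035): print(z,inv(ray(a,(285,219.5),z)))
snap('side')
print([(inv(d['point']),round(d['score'],2)) for d in spotter.mark_of('tile1','side') if d['point'][2]>.03])
E
```

```text
[-0.0280464  -0.14645101  0.04442481] [-0.02715665 -0.14622147  0.0431661 ]
0.02 [-0.01993062 -0.14648505  0.02      ]
0.025 [-0.02154267 -0.14647639  0.025     ]
0.03 [-0.02315473 -0.14646773  0.03      ]
0.035 [-0.02476678 -0.14645906  0.035     ]
[(array([ 0.00519024, -0.14220535,  0.0731    ]), 0.6), (array([-0.00400726, -0.05577905,  0.0586    ]), 0.54)]
```

Emit:
move_arm(series="-0.1 0 0.3 0 -1;-0.2 0 0.6 0 -1;-0.2 0 0.9 0 -1;-0.2 0 0.9 0 -1")

```text
time_s: 25.92
position: [0.6423, -0.0453, 0.0455]
tool_rot: [[-0.999, 0.036, 0.007], [0.036, 0.999, -0.002], [-0.007, -0.002, -1.0]]
ft_force: [-15.4, 3.4, 40.6]
grip_width: 0.0488
gripper_force: 70.4
```

```bash
cat >> h.py <<'E'
def bott(lo,hi):
    s=observe();print('F',np.round(s['ft_force'],1),'tcp',inv(s['position']).round(4),round(s['grip_width'],4))
    a=snap('wrist');h=cv2.cvtColor(a['pixels'],cv2.COLOR_BGR2HSV);m=cv2.inRange(h,lo,hi)
    w=[(r,)+tuple(np.nonzero(m[r,200:370])[0][[0,-1]]+200)+(int((m[r,200:370]>0).sum()),) for r in range(180,300) if (m[r,200:370]>0).sum()>5]
    prev=[x for x in w if x[3]>90]
    print(w[::6])
    return a,m
E
python3 - <<'E'
from h import *
a,m=bott((45,80,20),(80,255,255))
E
```

```text
F [-15.4   3.4  40.6] tcp [-0.0002 -0.1449  0.0455] 0.0488
[(180, np.int64(222), np.int64(337), 100), (186, np.int64(222), np.int64(336), 115), (192, np.int64(227), np.int64(331), 105), (198, np.int64(227), np.int64(332), 106), (204, np.int64(227), np.int64(332), 106), (210, np.int64(269), np.int64(291), 23), (216, np.int64(269), np.int64(291), 23), (222, np.int64(269), np.int64(291), 23), (228, np.int64(232), np.int64(338), 107), (234, np.int64(231), np.int64(339), 109), (240, np.int64(230), np.int64(340), 111), (246, np.int64(230), np.int64(341), 112), (252, np.int64(229), np.int64(342), 114), (258, np.int64(228), np.int64(342), 115), (264, np.int64(226), np.int64(344), 119), (270, np.int64(225), np.int64(345), 109), (276, np.int64(225), np.int64(345), 71), (282, np.int64(225), np.int64(346), 55), (288, np.int64(223), np.int64(346), 84), (294, np.int64(223), np.int64(347), 91)]
```

```bash
python3 - <<'E'
from h import *
a=snap('wrist','w11')
print(edge(a,(231.5,226),(338.8,226)))
for z in(.02,.03,.04): print(z,inv(ray(a,(285,226),z)))
b=snap('scene','s11');
print([(inv(d['point']),round(d['score'],2)) for d in spotter.mark_of('tile1','scene') if d['point'][2]>.03])
u=proj(b,S(0,-.145,.06))[0].astype(int)
c=b['pixels'][u[1]-40:u[1]+40,u[0]-40:u[0]+40]
cv2.imwrite('pics/m11.png',np.hstack([cv2.resize(a['pixels'],(400,300)),cv2.resize(c,(300,300),interpolation=2)]))
E
```

```text
[-0.02212258 -0.14641797  0.0357926 ]
0.02 [-0.01668156 -0.14651226  0.02      ]
0.03 [-0.02012681 -0.14649051  0.03      ]
0.04 [-0.02357206 -0.14646877  0.04      ]
[(array([ 0.00559356, -0.14229098,  0.0683    ]), 0.67)]
```

View pics/m11.png

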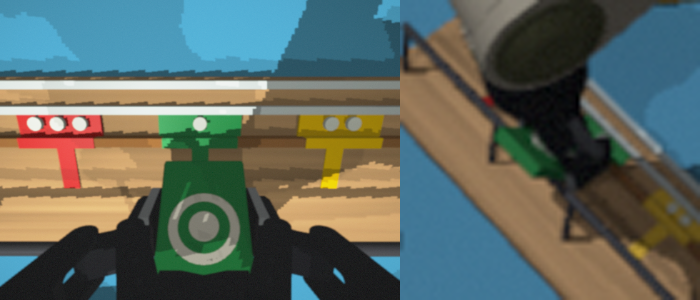

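Emit:
move_arm(series="0.1 0 -0.2 0 0.2;0.1 0 -0.2 0 0.35;0.1 0 -0.2 0 0.35;0.1 0 -0.2 0 0.4")

```text
time_s: 26.62
position: [0.6399, -0.0452, 0.0407]
tool_rot: [[-0.999, 0.036, -0.001], [0.036, 0.999, 0.0], [0.001, 0.0, -1.0]]
ft_force: [-0.4, 0.5, 0.3]
grip_width: 0.0595
gripper_force: 0.0
```

```bash
python3 - <<'E'
from h import *
s=observe();print(s['ft_force'],inv(s['position']),s['grip_width'],s['gripper_force'])
a=snap('wrist','w12')
print([(inv(d['point']),round(d['score'],2)) for d in spotter.mark_of('tile1','wrist') if d['point'][0]>.6])
E
```

```text
[-0.3975006   0.50235171  0.29623514] [-0.0025722  -0.14489876  0.04073714] 0.05953346469319777 0.0
[(array([-0.00333679, -0.00462232,  0.0014    ]), 0.18)]
```

View pics/w12.png

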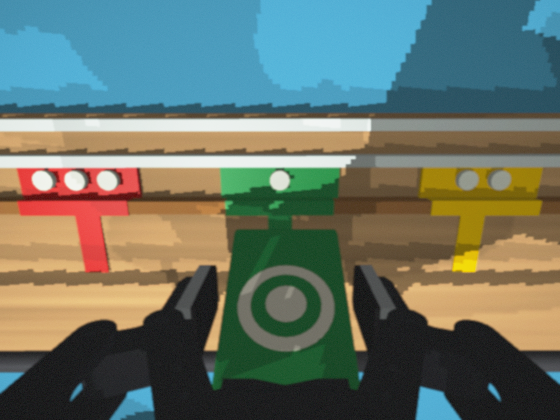

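Emit:
move_arm(series="0 0 -5 0 0.55;0 0 -10 0 0.55;0 0 -16 0 0.55;0 0 -16 0 0.55")

```text
time_s: 27.22
position: [0.6417, -0.0455, 0.2065]
tool_rot: [[-0.999, 0.036, 0.01], [0.036, 0.999, -0.002], [-0.01, -0.002, -1.0]]
ft_force: [0.3, 0.4, -2.0]
grip_width: 0.0663
gripper_force: 0.0
```

```bash
cat >> h.py <<'E'
def chk(n):
    for c in('wrist','scene','side'):
        snap(c)
        print(c,[(inv(d['point']).round(4).tolist(),round(d['score'],2)) for d in spotter.mark_of(n,c) if d['point'][0]>.6])
E
python3 - <<'E'
from h import *
chk('tile1')
a=snap('wrist')
for e in spotter.cut_out('tile1','wrist'):
    c=max(cv2.findContours(e['pixels'].astype(np.uint8),0,1)[0],key=cv2.contourArea)
    q=cv2.approxPolyDP(c,5,True).reshape(-1,2); print(round(e['score'],2),a['pixels'][e['pixels']].mean(0).round(),q.tolist())
    if len(q)<7:
        for p in q: print('   z.026',inv(ray(a,p,.026)).round(4),'z.098',inv(ray(a,p,.098)).round(4))
go([.44,-.135,.19],50)
E
```

```text
wrist [([-0.0071, -0.1458, 0.0588], 0.96)]
scene [([0.0035, -0.1446, 0.0597], 0.7)]
side [([0.0019, -0.1418, 0.0597], 0.83)]
0.81 [55. 90. 46.] [[260, 175], [253, 247], [316, 248], [311, 176]]
   z.026 [-0.0199 -0.1696  0.026 ] z.098 [-0.0326 -0.1643  0.098 ]
   z.026 [ 0.0517 -0.178   0.026 ] z.098 [ 0.0228 -0.1708  0.098 ]
   z.026 [ 0.0528 -0.1159  0.026 ] z.098 [ 0.0236 -0.1228  0.098 ]
   z.026 [-0.0189 -0.1223  0.026 ] z.098 [-0.0318 -0.1278  0.098 ]
0.48 [97. 99. 96.] [[453, 125], [453, 132], [505, 140], [559, 140], [559, 125]]
   z.026 [-0.0647  0.0031  0.026 ] z.098 [-0.0672 -0.0309  0.098 ]
   z.026 [-0.0586  0.0039  0.026 ] z.098 [-0.0625 -0.0303  0.098 ]
   z.026 [-0.0516  0.0517  0.026 ] z.098 [-0.0571  0.0067  0.098 ]
   z.026 [-0.0516  0.1004  0.026 ] z.098 [-0.0571  0.0442  0.098 ]
   z.026 [-0.0647  0.0974  0.026 ] z.098 [-0.0672  0.0419  0.098 ]
t 27.6 from [ 0.6398 -0.0452  0.2002] yang 87.9 q [ -15.   32.   61.    0.   86. -103.] -> shift cm [19.64 -9.7   1.06] turn 37.9 dist 21.9
```

Emit:
move_arm(series="4.9 -2.4 0 9 0.55;9.8 -4.8 0 18 0.55;14.7 -7.3 0 27 0.55;19.6 -9.7 0 36 0.55;19.6 -9.7 0.5 37.9 0.55;19.6 -9.7 0.5 37.9 0.55;19.6 -9.7 0.5 37.9 0.55")

```text
time_s: 28.5
position: [0.4415, -0.1348, 0.1962]
tool_rot: [[-0.768, 0.641, -0.0], [0.641, 0.768, 0.0], [0.0, 0.0, -1.0]]
ft_force: [0.0, 0.4, 0.7]
grip_width: 0.0662
gripper_force: 0.0
```

```bash
python3 - <<'E'
from h import *
tile(z=0)
E
```

```text
0.78 [699.1 -37.9 143.3  58.9   9.1] [49. 76. 42.]
  grip [ 0.6873 -0.0398]
t 28.6 from [ 0.4413 -0.1347  0.1962] yang 50.1 q [-32.  15.  91.   0.  74. -82.] -> shift cm [-12.79  23.05  19.62] turn -49.0 dist 32.9
0.76 [445.3 110.8  45.2  13.4  50.1] [111.  48.  82.]
  grip [0.4376 0.1016]
t 28.6 from [ 0.4413 -0.1347  0.1962] yang 50.1 q [-32.  15.  91.   0.  74. -82.] -> shift cm [15.44 17.9  19.62] turn -90.0 dist 30.7
0.72 [ 394.7 -326.9   89.    56.9   36.2] [ 73.  75. 173.]
  grip [ 0.385 -0.334]
t 28.6 from [ 0.4413 -0.1347  0.1962] yang 50.1 q [-32.  15.  91.   0.  74. -82.] -> shift cm [ -8.46 -18.9   19.62] turn -76.1 dist 28.5
0.7 [ 273.6 -318.6  129.6   52.9  -53.3] [ 65. 110.  47.]
  grip [ 0.2664 -0.309 ]
t 28.6 from [ 0.4413 -0.1347  0.1962] yang 50.1 q [-32.  15.  91.   0.  74. -82.] -> shift cm [  2.25 -24.58  19.62] turn 13.4 dist 31.5
0.68 [ 422.4 -123.6   86.8   51.2  -39.6] [ 63. 190. 213.]
  grip [ 0.4132 -0.116 ]
t 28.6 from [ 0.4413 -0.1347  0.1962] yang 50.1 q [-32.  15.  91.   0.  74. -82.] -> shift cm [ 3.36 -0.36 19.62] turn -0.3 dist 19.9
```

Emit:
move_arm(series="3.5 -0.35 6 0 0.55;3.5 -0.35 12 0 0.55;3.5 -0.35 16 0 0.55;3.5 -0.35 19.5 0 0.55;3.5 -0.35 19.5 0 0.55;3.5 -0.35 19.5 0 -1;3.5 -0.35 19.5 0 -1;3.5 -0.35 19.5 0 -1", force=30)

```text
time_s: 29.6
position: [0.4123, -0.1155, 0.0025]
tool_rot: [[-0.766, 0.642, 0.002], [0.642, 0.766, -0.001], [-0.003, 0.0, -1.0]]
ft_force: [0.0, 0.6, 7.7]
grip_width: 0.0488
gripper_force: 32.2
```

Emit:
move_arm(series="0 0 -1 0 -1;0 0 -5 0 -1;0 0 -10 0 -1;0 0 -15 0 -1;0 0 -15 0 -1")

```text
time_s: 30.22
position: [0.4127, -0.1159, 0.1549]
tool_rot: [[-0.766, 0.642, 0.007], [0.642, 0.766, -0.004], [-0.008, 0.001, -1.0]]
ft_force: [0.1, 1.0, -1.2]
grip_width: 0.0489
gripper_force: 32.0
```

```bash
python3 - <<'E'
from h import *
s=observe();print(s['gripper_force'],s['grip_width'],s['ft_force'],s['wrist_torque'])
snap('wrist');snap('side')
for c in('wrist','side'):print([(np.round(d['point'],4)-s['position'],round(d['score'],2)) for d in spotter.mark_of('tile1',c) if d['point'][2]>.1])
go(S(-.002,-.05,.15),87.95)
E
```

```text
32.02129125595093 0.0489197033683469 [ 0.09029834  0.9672328  -1.1501251 ] [ 0.01520587  0.03502035 -0.0138542 ]
[(array([ 0.01246096, -0.00583471,  0.00210035]), 0.84)]
[(array([ 0.00836096, -0.00253471, -0.00199965]), 0.61)]
t 30.4 from [ 0.4109 -0.1148  0.1503] yang 50.0 q [-32.  15. 100.  -0.  65. -82.] -> shift cm [-7.290e+00  2.757e+01  1.000e-02] turn -37.9 dist 28.5
```

Emit:
move_arm(series="-1.5 5.5 0 -8 -1;-2.9 11 0 -16 -1;-4.4 16.6 0 -24 -1;-5.8 22 0 -32 -1;-7.3 27.6 0 -37.9 -1;-7.3 27.6 3 -37.9 -1;-7.3 27.6 6.5 -37.9 -1;-7.3 27.6 6.5 -37.9 -1", force=25)

```text
time_s: 31.42
position: [0.6429, 0.0495, 0.0822]
tool_rot: [[-0.999, 0.036, -0.009], [0.036, 0.999, 0.001], [0.009, 0.001, -1.0]]
ft_force: [-0.2, 0.3, -0.5]
grip_width: 0.0489
gripper_force: 32.0
```

Emit:
move_arm(series="0 0 0.6 0 -1;0 0 1.2 0 -1;0 0 1.8 0 -1;0 0 2.4 0 -1;0 0 3 0 -1;0 0 3.5 0 -1;0 0 3.8 0 -1;0 0 3.8 0 -1")

```text
time_s: 32.42
position: [0.6467, 0.0493, 0.0546]
tool_rot: [[-0.999, 0.036, 0.009], [0.036, 0.999, -0.001], [-0.009, -0.001, -1.0]]
ft_force: [-11.5, 1.1, 32.4]
grip_width: 0.0488
gripper_force: 57.7
```

```bash
python3 - <<'E'
from h import *
a,m=bott((20,120,40),(35,255,255))
b=snap('scene');snap('side')
for c in('scene','side'):print([(inv(d['point']),round(d['score'],2)) for d in spotter.mark_of('tile1',c) if d['point'][0]>.6])
E
```

```text
F [-11.5   1.1  32.4] tcp [ 0.0008 -0.0503  0.0546] 0.0488
[(180, np.int64(225), np.int64(336), 112), (186, np.int64(229), np.int64(331), 103), (192, np.int64(229), np.int64(331), 103), (198, np.int64(230), np.int64(331), 102), (204, np.int64(269), np.int64(292), 24), (210, np.int64(269), np.int64(292), 24), (216, np.int64(269), np.int64(292), 24), (222, np.int64(228), np.int64(341), 114), (228, np.int64(227), np.int64(342), 116), (234, np.int64(227), np.int64(343), 117), (240, np.int64(227), np.int64(343), 117), (246, np.int64(227), np.int64(343), 117), (252, np.int64(226), np.int64(344), 119), (258, np.int64(225), np.int64(344), 120), (264, np.int64(225), np.int64(344), 120), (270, np.int64(225), np.int64(345), 121), (276, np.int64(224), np.int64(345), 80), (282, np.int64(224), np.int64(345), 61), (288, np.int64(224), np.int64(346), 81), (294, np.int64(223), np.int64(346), 91)]
[(array([ 0.0005791 , -0.14477194,  0.0592    ]), 0.51)]
[(array([ 0.00725287, -0.04887183,  0.073     ]), 0.55), (array([ 0.00390515, -0.13984981,  0.0615    ]), 0.43)]
```

Emit:
move_arm(series="0.1 0 0.4 0 -1;0.2 0 0.8 0 -1;0.2 0 1.2 0 -1;0.2 0 1.2 0 -1")

```text
time_s: 33.17
position: [0.6464, 0.0493, 0.0449]
tool_rot: [[-0.999, 0.036, 0.014], [0.036, 0.999, -0.001], [-0.014, -0.001, -1.0]]
ft_force: [-12.1, 0.9, 45.3]
grip_width: 0.0492
gripper_force: 74.0
```

```bash
cat >> h.py <<'E'
def bedge(lo,hi):
    a,m=bott(lo,hi)
    r0=[r for r in range(205,300) if (m[r,200:370]>0).sum()>90][0]
    x=[np.nonzero(m[r,200:370])[0][[0,-1]]+200 for r in range(r0,r0+14)]
    p=np.polyfit(np.arange(14),np.array(x),1)[1]; print('row',r0,p,'edge',edge(a,(p[0]-.5,r0),(p[1]+.5,r0)))
    for z in(.03,.04,.05): print(z,inv(ray(a,(285,r0),z)))
E
python3 - <<'E'
from h import *
bedge((20,120,40),(35,255,255))
snap('side');print([(inv(d['point']),round(d['score'],2)) for d in spotter.mark_of('tile1','side') if d['point'][0]>.6])
E
```

```text
F [-12.1   0.9  45.3] tcp [ 0.0005 -0.0502  0.0449] 0.0492
[(180, np.int64(222), np.int64(338), 94), (186, np.int64(222), np.int64(338), 117), (192, np.int64(226), np.int64(334), 109), (198, np.int64(226), np.int64(334), 109), (204, np.int64(226), np.int64(333), 108), (210, np.int64(268), np.int64(293), 26), (216, np.int64(268), np.int64(293), 26), (222, np.int64(269), np.int64(292), 24), (228, np.int64(231), np.int64(340), 110), (234, np.int64(229), np.int64(341), 113), (240, np.int64(228), np.int64(342), 115), (246, np.int64(228), np.int64(343), 116), (252, np.int64(227), np.int64(344), 118), (258, np.int64(227), np.int64(344), 118), (264, np.int64(225), np.int64(345), 121), (270, np.int64(225), np.int64(345), 121), (276, np.int64(224), np.int64(346), 95), (282, np.int64(223), np.int64(347), 71), (288, np.int64(223), np.int64(347), 76), (294, np.int64(222), np.int64(348), 91)]
row 205 [240.2        319.88571429] edge [-0.01611651 -0.05499287 -0.01881138]
0.03 [-0.03005738 -0.05183714  0.03      ]
0.04 [-0.03291318 -0.05182102  0.04      ]
0.05 [-0.03576899 -0.05180491  0.05      ]
[(array([ 0.00273812, -0.14079216,  0.0611    ]), 0.62), (array([ 0.00670646, -0.04478876,  0.0705    ]), 0.61)]
```

Emit:
move_arm(series="0 0 0.3 0 -1;0 0 0.5 0 -1;0 0 0.5 0 -1")

```text
time_s: 33.7
position: [0.6452, 0.0493, 0.0393]
tool_rot: [[-0.999, 0.036, 0.011], [0.036, 0.999, -0.001], [-0.011, -0.001, -1.0]]
ft_force: [-16.7, 0.9, 43.4]
grip_width: 0.0487
gripper_force: 80.2
```

```bash
sed -i 's/range(205,300)/range(214,300)/' h.py; python3 - <<'E'
from h import *
bedge((20,120,40),(35,255,255))
E
```

```text
F [-16.7   0.9  43.4] tcp [-0.0007 -0.0503  0.0393] 0.0487
[(180, np.int64(220), np.int64(340), 81), (186, np.int64(220), np.int64(340), 104), (192, np.int64(220), np.int64(340), 121), (198, np.int64(224), np.int64(335), 112), (204, np.int64(225), np.int64(335), 111), (210, np.int64(225), np.int64(335), 111), (216, np.int64(268), np.int64(293), 26), (222, np.int64(268), np.int64(293), 26), (228, np.int64(268), np.int64(293), 26), (234, np.int64(230), np.int64(341), 112), (240, np.int64(229), np.int64(341), 113), (246, np.int64(228), np.int64(342), 115), (252, np.int64(228), np.int64(343), 116), (258, np.int64(227), np.int64(344), 118), (264, np.int64(225), np.int64(345), 121), (270, np.int64(224), np.int64(345), 122), (276, np.int64(224), np.int64(346), 98), (282, np.int64(223), np.int64(347), 70), (288, np.int64(222), np.int64(348), 79), (294, np.int64(222), np.int64(348), 91)]
row 230 [230.97142857 339.62857143] edge [-0.02194382 -0.05172916  0.03329539]
0.03 [-0.0207508  -0.05186387  0.03      ]
0.04 [-0.02437083 -0.05184713  0.04      ]
0.05 [-0.02799085 -0.05183038  0.05      ]
```

Edge (-0.022, 0.033): same state as green before release. Release.

Emit:
move_arm(series="0.1 0 -0.3 0 0.2;0.1 0 -0.3 0 0.35;0.1 0 -0.3 0 0.35;0.1 0 -0.3 0 0.4;0.1 0 -6 0 0.5;0.1 0 -11 0 0.5;0.1 0 -16 0 0.5;0.1 0 -16 0 0.5")

```text
time_s: 34.75
position: [0.6433, 0.0494, 0.1954]
tool_rot: [[-0.999, 0.036, 0.008], [0.036, 0.999, -0.001], [-0.008, -0.001, -1.0]]
ft_force: [0.7, -0.2, -0.4]
grip_width: 0.0641
gripper_force: 0.0
```

```bash
cat >> h.py <<'E'
def poly():
    a=snap('wrist')
    for e in spotter.cut_out('tile1','wrist'):
        c=max(cv2.findContours(e['pixels'].astype(np.uint8),0,1)[0],key=cv2.contourArea)
        q=cv2.approxPolyDP(c,5,True).reshape(-1,2)
        if len(q)<7: print(round(e['score'],2),a['pixels'][e['pixels']].mean(0).round(),[(inv(ray(a,p,.026)).round(3).tolist(),inv(ray(a,p,.098)).round(3).tolist()) for p in q])
E
python3 - <<'E'
from h import *
chk('tile1');poly()
b=snap('scene')
for e in spotter.cut_out('tile1','scene'): print(round(e['score'],2),rect(e['pixels'],b,.012),b['pixels'][e['pixels']].mean(0).round())
go([.43,-.30,.2],-53)
E
```

```text
wrist [([0.0025, -0.0506, 0.0591], 0.77), ([-0.0038, -0.1479, 0.0608], 0.74)]
scene [([0.0028, -0.143, 0.0586], 0.76), ([-0.0009, -0.0538, 0.06], 0.7)]
side [([0.0022, -0.0458, 0.0572], 0.82), ([0.0005, -0.1418, 0.0637], 0.77)]
0.9 [ 29. 115. 137.] [([-0.021, -0.075, 0.026], [-0.035, -0.07, 0.098]), ([0.053, -0.085, 0.026], [0.023, -0.077, 0.098]), ([0.056, -0.022, 0.026], [0.024, -0.029, 0.098]), ([-0.02, -0.028, 0.026], [-0.034, -0.034, 0.098])]
0.61 [55. 90. 47.] [([-0.02, -0.171, 0.026], [-0.034, -0.143, 0.098]), ([0.049, -0.209, 0.026], [0.02, -0.172, 0.098]), ([0.057, -0.203, 0.026], [0.025, -0.168, 0.098]), ([0.055, -0.143, 0.026], [0.024, -0.122, 0.098]), ([-0.02, -0.122, 0.026], [-0.033, -0.106, 0.098])]
0.74 [198.4 287.8 115.7  64.4  10.3] [76. 33. 14.]
0.72 [415.7 141.7  85.6  54.6 -21.5] [108.  40.  76.]
0.52 [635.9  28.8  79.   34.5  88.8] [ 39.  93. 113.]
0.49 [633.4 -69.7  91.2  31.1  88.8] [42. 69. 35.]
0.42 [ 249.9 -392.    60.2   20.8   -4.5] [ 63. 105.  45.]
t 35.2 from [0.6418 0.0494 0.1908] yang 87.9 q [ -6.  33.  62.  -0.  85. -94.] -> shift cm [ 19.9  -35.69  -0.91] turn 140.9 dist 40.9
```

Emit:
move_arm(series="3.2 -5 -0.9 10 0.55;6.3 -10 -0.9 20 0.55;9.5 -15 -0.9 30 0.55;12.6 -20 -0.9 40 0.55;15.8 -25 -0.9 50 0.55;19 -30 -0.9 60 0.55;22.1 -35 -0.9 70 0.55;25.3 -39.8 -0.9 80 0.55")

```text
time_s: 36.25
position: [0.3733, -0.3406, 0.2004]
tool_rot: [[-0.132, 0.991, 0.0], [0.991, 0.132, -0.0], [-0.0, 0.0, -1.0]]
ft_force: [0.7, -0.5, -0.4]
grip_width: 0.0661
gripper_force: 0.0
```

Emit:
move_arm(series="0 0 0 10.5 0.55;0 0 0 21 0.55;0 0 0 31.5 0.55;0 0 0 42 0.55;0 0 0 52.5 0.55;0 0 0 62 0.55;0 0 0 62 0.55;0 0 0 62 0.55")

```text
time_s: 37.25
position: [0.3746, -0.3391, 0.2003]
tool_rot: [[0.808, 0.589, -0.0], [0.589, -0.808, -0.0], [-0.0, -0.0, -1.0]]
ft_force: [0.5, 0.1, 0.8]
grip_width: 0.0662
gripper_force: 0.0
```

```bash
python3 - <<'E'
from h import *
tile(z=0)
for c in('scene','side'):
  snap(c);print([np.round(d['point'],3) for d in spotter.mark_of('tile1',c)],[np.round(d['point'],3) for d in spotter.mark_of('pot_pink',c)[:1]])
E
```

```text
0.79 [ 245.4 -340.6  122.    78.   -80.4] [ 76. 125.  55.]
  grip [ 0.2434 -0.3288]
t 37.4 from [ 0.3746 -0.3391  0.2003] yang -54.0 q [-56.  19.  84.  -0.  77.  -2.] -> shift cm [-10.    -8.55  20.03] turn -63.6 dist 24.0
0.6 [ 395.8 -328.5   84.7   50.7   36.1] [ 69.  73. 184.]
  grip [ 0.3861 -0.3356]
t 37.4 from [ 0.3746 -0.3391  0.2003] yang -54.0 q [-56.  19.  84.  -0.  77.  -2.] -> shift cm [ 1.14  0.39 20.03] turn 179.9 dist 20.1
[array([0.189, 0.292, 0.011]), array([0.414, 0.136, 0.005]), array([ 0.248, -0.339,  0.008]), array([ 0.396, -0.332,  0.004]), array([0.646, 0.048, 0.061]), array([ 0.647, -0.046,  0.062])] [array([ 0.448, -0.22 ,  0.001])]
[array([0.415, 0.138, 0.008]), array([0.195, 0.286, 0.008]), array([ 0.643, -0.042,  0.06 ]), array([ 0.396, -0.327,  0.006]), array([0.649, 0.056, 0.06 ]), array([ 0.249, -0.339,  0.007])] [array([ 0.447, -0.219, -0.001])]
```

Emit:
move_arm(series="1.1 0.4 6 0 0.55;1.1 0.4 12 0 0.55;1.1 0.4 16 0 0.55;1.1 0.4 20 0 0.55;1.1 0.4 20 0 0.55;1.1 0.4 20 0 -1;1.1 0.4 20 0 -1;1.1 0.4 20 0 -1", force=30)

```text
time_s: 38.65
position: [0.3864, -0.3366, 0.0019]
tool_rot: [[0.81, 0.587, 0.002], [0.587, -0.81, -0.002], [0.0, 0.003, -1.0]]
ft_force: [-0.4, 1.7, 8.2]
grip_width: 0.0489
gripper_force: 32.1
```

Emit:
move_arm(series="0 0 -1 0 -1;0 0 -5 0 -1;0 0 -10 0 -1;0 0 -15 0 -1;0 0 -15 0 -1")

```text
time_s: 39.28
position: [0.3868, -0.337, 0.1545]
tool_rot: [[0.81, 0.587, 0.005], [0.587, -0.81, -0.007], [-0.0, 0.008, -1.0]]
ft_force: [0.1, 0.3, -2.7]
grip_width: 0.0489
gripper_force: 32.0
```

```bash
python3 - <<'E'
from h import *
s=observe();print(s['gripper_force'],s['grip_width'],s['ft_force'],s['wrist_torque'])
snap('wrist');snap('side')
for c in('wrist','side'):print([(np.round(d['point'],4)-s['position'],round(d['score'],2)) for d in spotter.mark_of('tile1',c) if d['point'][2]>.1])
go(S(-.002,-.24,.15),-92.05)
E
```

```text
32.00119972229004 0.04886094309032422 [ 0.10997807  0.30944397 -2.70597037] [ 0.08474936  0.07525438 -0.04231485]
[]
[(array([ 0.01094923,  0.0072041 , -0.00305574]), 0.46)]
t 39.5 from [ 0.3854 -0.3353  0.1493] yang -54.1 q [-54.  22.  88.  -0.  70.  -0.] -> shift cm [31.83 -1.03 -0.07] turn 38.0 dist 31.8
```

Emit:
move_arm(series="5.3 -0.2 0 7 -1;10.6 -0.4 0 14 -1;16 -0.5 0 21 -1;21.2 -0.7 0 28 -1;26.5 -0.9 0 35 -1;31.8 -1 0 38 -1;31.8 -1 3 38 -1;31.8 -1 6.4 38 -1", force=25)

```text
time_s: 40.48
position: [0.6374, -0.1404, 0.0839]
tool_rot: [[0.999, -0.035, -0.002], [-0.035, -0.999, 0.001], [-0.002, -0.001, -1.0]]
ft_force: [-0.1, 0.1, -0.6]
grip_width: 0.0489
gripper_force: 32.0
```

```bash
python3 - <<'E'
from h import *
snap('side');snap('wrist')
go(S(-.002,-.24,.0495),-92.05)
E
```

```text
t 40.6 from [ 0.6352 -0.1401  0.081 ] yang -92.1 q [-23.  39.  69.  -0.  73.  69.] -> shift cm [0.23 0.02 3.15] turn -0.0 dist 3.2
```

Emit:
move_arm(series="0.1 0 0.6 0 -1;0.1 0 1.2 0 -1;0.1 0 1.8 0 -1;0.1 0 2.4 0 -1;0.1 0 3 0 -1;0.1 0 3.6 0 -1;0.1 0 3.6 0 -1")

```text
time_s: 41.45
position: [0.64, -0.1417, 0.0558]
tool_rot: [[0.999, -0.036, 0.007], [-0.036, -0.999, -0.003], [0.007, 0.003, -1.0]]
ft_force: [-8.0, 3.9, 26.8]
grip_width: 0.0492
gripper_force: 53.7
```

Emit:
move_arm(series="0 0 0.4 0 -1;0 0 0.8 0 -1;0 0 1.2 0 -1;0 0 1.2 0 -1")

```text
time_s: 41.95
position: [0.6413, -0.1419, 0.0473]
tool_rot: [[0.999, -0.036, 0.012], [-0.036, -0.999, -0.004], [0.012, 0.004, -1.0]]
ft_force: [-14.4, 6.8, 46.7]
grip_width: 0.0493
gripper_force: 71.4
```

```bash
python3 - <<'E'
from h import *
s=observe();print(s['ft_force'],inv(s['position']),s['grip_width'])
chk('tile1');poly()
E
```

```text
[-14.35325985   6.81621352  46.70063223] [ 0.00227873 -0.24146131  0.04731003] 0.049250972443990196
wrist [([-0.004, -0.1481, 0.0613], 0.84)]
scene [([0.0018, -0.1437, 0.0598], 0.67), ([-0.0027, -0.0537, 0.0622], 0.64), ([0.0103, -0.2469, 0.0734], 0.57)]
side [([0.0026, -0.045, 0.0575], 0.81), ([0.0009, -0.1414, 0.0642], 0.76), ([0.0129, -0.241, 0.0728], 0.56)]
0.85 [47. 89. 29.] [([-0.031, -0.089, 0.026], [0.015, -0.156, 0.098]), ([-0.022, -0.168, 0.026], [0.02, -0.201, 0.098]), ([-0.01, -0.172, 0.026], [0.027, -0.203, 0.098]), ([-0.007, -0.096, 0.026], [0.028, -0.16, 0.098])]
```

Emit:
move_arm(series="-0.1 0 0.3 0 -1;-0.2 0 0.6 0 -1;-0.3 0 0.8 0 -1;-0.3 0 0.8 0 -1")

```text
time_s: 42.85
position: [0.6396, -0.1427, 0.0421]
tool_rot: [[0.999, -0.036, 0.017], [-0.036, -0.999, -0.007], [0.017, 0.006, -1.0]]
ft_force: [-19.3, 6.4, 63.0]
grip_width: 0.0492
gripper_force: 78.0
```

```bash
python3 - <<'E'
from h import *
s=observe();print(s['ft_force'],inv(s['position']),s['grip_width'])
for c in('scene','side'):
  snap(c);print([(inv(d['point']).round(4),round(d['score'],2)) for d in spotter.mark_of('tile1',c) if d['point'][0]>.6 and d['point'][1]<-.1])
E
```

```text
[-19.26401394   6.39868438  63.02395216] [ 0.00060921 -0.24232226  0.04211689] 0.049177362475731616
[(array([ 0.0084, -0.2447,  0.0698]), 0.41)]
[(array([ 0.0072, -0.2441,  0.0688]), 0.55)]
```

Emit:
move_arm(series="-0.1 0 -0.4 0 0.2;-0.1 0 -0.4 0 0.35;-0.1 0 -0.4 0 0.35;-0.1 0 -0.4 0 0.4;-0.1 0 -6 0 0.5;-0.1 0 -11 0 0.5;-0.1 0 -16 0 0.5;-0.1 0 -16 0 0.5")

```text
time_s: 44.05
position: [0.6359, -0.1416, 0.1944]
tool_rot: [[0.999, -0.036, 0.007], [-0.036, -0.999, -0.003], [0.007, 0.003, -1.0]]
ft_force: [-0.2, 0.5, -1.1]
grip_width: 0.064
gripper_force: 0.0
```

```bash
python3 - <<'E'
from h import *
chk('tile1');poly()
h=inv(np.array([.592,.2445,.115]));print(h)
go([.5915,.245,.2],-2.05)
E
```

```text
wrist [([-0.0037, -0.1476, 0.0599], 0.93), ([0.0029, -0.0516, 0.0611], 0.87), ([-0.0002, -0.2409, 0.0615], 0.86)]
scene [([0.0017, -0.0513, 0.0608], 0.75), ([0.0015, -0.1445, 0.0592], 0.65), ([0.0038, -0.2447, 0.0613], 0.62)]
side [([0.0019, -0.1433, 0.062], 0.7), ([-0.0007, -0.0479, 0.0565], 0.68), ([0.0035, -0.2445, 0.0572], 0.5)]
0.96 [ 35.  38. 133.] [([0.011, -0.212, 0.026], [0.025, -0.219, 0.098]), ([-0.02, -0.22, 0.026], [0.001, -0.226, 0.098]), ([-0.02, -0.266, 0.026], [0.001, -0.26, 0.098]), ([-0.001, -0.276, 0.026], [0.016, -0.268, 0.098]), ([0.012, -0.274, 0.026], [0.025, -0.266, 0.098])]
0.83 [56. 98. 43.] [([0.01, -0.085, 0.026], [0.024, -0.123, 0.098]), ([-0.002, -0.086, 0.026], [0.015, -0.123, 0.098]), ([-0.021, -0.122, 0.026], [0.0, -0.15, 0.098]), ([-0.019, -0.171, 0.026], [0.002, -0.188, 0.098]), ([-0.007, -0.17, 0.026], [0.011, -0.187, 0.098]), ([0.013, -0.149, 0.026], [0.026, -0.171, 0.098])]
0.58 [ 23. 111. 135.] [([0.013, 0.013, 0.026], [0.026, -0.048, 0.098]), ([-0.007, 0.017, 0.026], [0.011, -0.044, 0.098]), ([-0.022, -0.026, 0.026], [-0.0, -0.077, 0.098]), ([-0.019, -0.077, 0.026], [0.002, -0.116, 0.098]), ([-0.009, -0.076, 0.026], [0.009, -0.115, 0.098]), ([0.013, -0.028, 0.026], [0.026, -0.078, 0.098])]
[-0.06085124  0.14291472  0.115     ]
t 44.5 from [ 0.6343 -0.1411  0.1893] yang -92.1 q [-23.  34.  61.   0.  86.  69.] -> shift cm [ -5.68 -38.43  -1.04] turn -90.0 dist 38.9
```

Emit:
move_arm(series="-0.8 -5.5 -1 -10.5 0;-1.6 -11 -1 -21 0;-2.4 -16.5 -1 -31 0;-3.2 -22 -1 -42 0;-4 -27.5 -1 -52 0;-4.9 -33 -1 -63 0;-5.7 -38.4 -1 -73 0;-5.7 -38.4 -1 -84 0")

```text
time_s: 45.45
position: [0.5903, 0.2484, 0.1997]
tool_rot: [[0.134, 0.991, -0.001], [0.991, -0.134, 0.0], [0.0, -0.001, -1.0]]
ft_force: [0.5, -1.4, 0.0]
grip_width: 0.0428
gripper_force: 0.0
```

Emit:
move_arm(series="0 0 0 -6 0;0 0 0 -6 0;0 0 0 -6 0")

```text
time_s: 45.82
position: [0.5915, 0.2445, 0.2001]
tool_rot: [[0.043, 0.999, -0.0], [0.999, -0.043, -0.0], [-0.0, -0.0, -1.0]]
ft_force: [-0.5, 0.3, -0.6]
grip_width: 0.0426
gripper_force: 0.0
```

```bash
python3 - <<'E'
from h import *
for c in('scene','side','wrist'):
  snap(c);print([(inv(d['point']).round(4),round(d['score'],2)) for d in spotter.mark_of('guard_handle',c)[:2]])
go([.5911,.245,.112],-2.05)
E
```

```text
[(array([ 0.0035, -0.0508,  0.0614]), 0.71), (array([-0.0576,  0.1447,  0.1228]), 0.69)]
[(array([-0.0621,  0.1423,  0.1195]), 0.82), (array([-0.0003, -0.1509,  0.0618]), 0.69)]
[(array([-0.0596,  0.1442,  0.122 ]), 0.85)]
t 46.1 from [0.5915 0.2446 0.2003] yang -2.4 q [12. 32. 62.  0. 86. 14.] -> shift cm [ 0.04 -0.05  8.83] turn -0.3 dist 8.8
```

Emit:
move_arm(series="0 0 4 -0.3 0;0 0 8.8 -0.3 0;0 0 8.8 -0.3 0;0 0 8.8 -0.3 -1;0 0 8.8 -0.3 -1;0 0 8.8 -0.3 -1;0 0 8.8 -0.3 -1", force=25)

```text
time_s: 47.0
position: [0.5908, 0.245, 0.1148]
tool_rot: [[0.035, 0.999, 0.0], [0.999, -0.035, 0.0], [0.0, 0.0, -1.0]]
ft_force: [-7.5, -0.5, 6.1]
grip_width: 0.0133
gripper_force: 26.3
```

Emit:
move_arm(series="-3 0 0 0 -1;-7 0 0 0 -1;-11 0 0 0 -1;-15 0.1 0 0 -1;-19 0.1 0 0 -1;-23 0.1 0 0 -1;-26.5 0.1 0 0 -1;-28.7 0.1 0 0 -1")

```text
time_s: 48.0
position: [0.5806, -0.0431, 0.1149]
tool_rot: [[0.036, 0.999, -0.002], [0.999, -0.036, 0.0], [0.0, -0.002, -1.0]]
ft_force: [-12.4, 2.4, 10.0]
grip_width: 0.0135
gripper_force: 27.0
```

```bash
python3 - <<'E'
from h import *
s=observe();print(s['ft_force'],s['position'],inv(s['position']),s['grip_width'])
EOF=0
E
```

```text
[-12.41702874   2.43028378   9.95435045] [ 0.5805919  -0.0431484   0.11485045] [-0.06196239 -0.14495767  0.11485045] 0.013462009272909532
```

Emit:
move_arm(series="-0.3 0 0 0 -1;-0.3 0 0 0 -1;-0.1 0 0 0 -0.3;-0.1 0 0 0 0;-0.1 0 0 0 0;-0.1 0 -5 0 0;-0.1 0 -10 0 0;-0.1 0 -13 0 0")

```text
time_s: 49.0
position: [0.5828, -0.0433, 0.2452]
tool_rot: [[0.035, 0.999, 0.003], [0.999, -0.035, -0.001], [-0.001, 0.003, -1.0]]
ft_force: [0.5, -0.3, 0.2]
grip_width: 0.0426
gripper_force: 0.0
```

```bash
python3 - <<'E'
from h import *
chk('tile1')
for c in('scene','side'):print([(inv(d['point']).round(4),round(d['score'],2)) for d in spotter.mark_of('guard_handle',c)[:2]])
for n in('teacup','jar','pot_pink','old_tile1'):print(n,[np.round(d['point'],3).tolist() for c in('scene','side') for d in spotter.mark_of(n,c)[:2]])
s=observe();print(s['time_s'],s['ft_force'],s['position'])
E
```

```text
wrist [([0.0012, -0.2397, 0.0664], 0.92), ([-0.0328, -0.0451, 0.0642], 0.87), ([-0.0054, -0.1479, 0.0626], 0.59)]
scene [([0.0017, -0.14, 0.0595], 0.77), ([0.0009, -0.2448, 0.0623], 0.63), ([-0.0377, -0.0509, 0.0614], 0.54)]
side [([0.0016, -0.1405, 0.0585], 0.83), ([0.0034, -0.2436, 0.0584], 0.7)]
[(array([-0.0577, -0.1481,  0.1181]), 0.84)]
[(array([-0.0622, -0.1513,  0.1182]), 0.96)]
teacup [[0.564, -0.406, 0.004], [0.649, 0.102, 0.003], [0.566, -0.403, -0.001], [0.607, 0.061, 0.06]]
jar [[0.49, 0.488, 0.0], [0.484, 0.488, -0.003]]
pot_pink [[0.452, -0.221, -0.003], [0.45, -0.22, 0.001]]
old_tile1 [[0.407, 0.306, 0.023], [0.491, 0.488, -0.0], [0.402, 0.306, 0.023], [0.391, 0.31, 0.01]]
49.8 [ 0.02840184 -0.2170925   0.16660869] [ 0.58223331 -0.04313039  0.24225304]
```

```bash
python3 - <<'E'
from h import *
for c in('wrist','scene','side'):
    a=snap(c)
    h=cv2.cvtColor(a['pixels'],cv2.COLOR_BGR2HSV)
    print(c,[(inv(d['point']).round(4).tolist(),round(d['score'],2)) for d in spotter.find_in('tile2',c) if d['point'][0]>.55 and d['point'][1]>0])
    for e in spotter.cut_out('tile2',c):
        m=e['pixels']; col=np.median(a['pixels'][m],0)
        if col[2]>col[0]*1.8 and col[1]>col[0]*1.5:
            q=cv2.approxPolyDP(max(cv2.findContours(m.astype(np.uint8),0,1)[0],key=cv2.contourArea),2 if c!='wrist' else 4,True).reshape(-1,2)
            print(c,round(e['score'],2),col,m.sum())
            for p in q: print('  ',p,[inv(ray(a,p,z)).round(3)[:2].tolist() for z in(.02,.06,.1)])
    m=cv2.inRange(h,(20,110,40),(35,255,255)); n,l,st,ce=cv2.connectedComponentsWithStats(m)
    print([(st[i].tolist()) for i in range(1,n) if st[i,4]>30])
    if c!='wrist':
        m2=m.copy(); u=proj(a,S(-.03,-.05,.05))[0].astype(int); print(u)
        for r in range(u[1]-16,u[1]+16): print(''.join('#' if x else '.' for x in m2[r,u[0]-25:u[0]+25]))
E
```

```text
wrist [([-0.0396, -0.0491, 0.0903], 0.59)]
wrist 0.78 [ 10. 135. 165.] 2599
   [291  44] [[-0.055, -0.012], [-0.055, -0.018], [-0.056, -0.025]]
   [290 110] [[-0.055, -0.073], [-0.056, -0.073], [-0.056, -0.073]]
   [327 111] [[-0.018, -0.074], [-0.023, -0.073], [-0.027, -0.073]]
   [330  59] [[-0.017, -0.025], [-0.021, -0.03], [-0.026, -0.036]]
   [305  43] [[-0.041, -0.011], [-0.043, -0.018], [-0.045, -0.025]]
[[291, 42, 61, 79, 2703]]
scene [([-0.0368, -0.048, 0.0749], 0.79)]
scene 0.54 [ 38. 113. 138.] 397
   [237 240] [[-0.075, -0.109], [-0.063, -0.09], [-0.051, -0.072]]
   [231 260] [[-0.018, -0.07], [-0.008, -0.053], [0.002, -0.036]]
   [239 270] [[-0.014, -0.029], [-0.004, -0.013], [0.006, 0.002]]
   [243 270] [[-0.022, -0.02], [-0.012, -0.005], [-0.002, 0.01]]
   [249 249] [[-0.082, -0.06], [-0.069, -0.043], [-0.057, -0.027]]
[[229, 241, 21, 30, 327]]
[237 257]
.........................####.....................
........................######....................
........................#######...................
........................########..................
..............
[... 2720 characters left out ...]
..........########...................
.................###..########....................
................##############....................
................##############....................
................##############....................
................##############....................
....................##########....................
.....................#########....................
....................###########...................
.....................####.#####...................
......................##...####...................
...........................###....................
..................................................
..................................................
```

```bash
python3 - <<'E'
from h import *
go(S(-.039,-.0492,.2),-92.05)
E
```

```text
t 50.2 from [ 0.5822 -0.0432  0.2423] yang -2.0 q [-16.  25.  68.   0.  88. -14.] -> shift cm [9.57 2.13 4.23] turn 90.0 dist 10.7
```

Emit:
move_arm(series="1.4 0.3 0 10.5 0.55;2.8 0.6 0 21 0.55;4.2 0.9 0 31.5 0.55;5.6 1.2 0 42 0.55;7 1.5 0 52.5 0.55;8.4 1.8 0 63 0.55;9.6 2.1 2 73.5 0.55;9.6 2.1 4.2 84 0.55")

```text
time_s: 51.25
position: [0.6069, 0.0528, 0.2]
tool_rot: [[0.998, 0.064, 0.001], [0.064, -0.998, 0.0], [0.001, 0.0, -1.0]]
ft_force: [0.9, -0.9, 0.3]
grip_width: 0.0663
gripper_force: 0.0
```

Emit:
move_arm(series="0 0 0 6 0.55;0 0 0 6 0.55;0 0 0 6 0.55")

```text
time_s: 51.62
position: [0.6068, 0.052, 0.2007]
tool_rot: [[0.999, -0.033, 0.001], [-0.033, -0.999, -0.0], [0.001, 0.0, -1.0]]
ft_force: [-0.7, 0.0, -0.1]
grip_width: 0.0659
gripper_force: 0.0
```

```bash
python3 - <<'E'
from h import *
a=snap('wrist')
h=cv2.cvtColor(a['pixels'],cv2.COLOR_BGR2HSV); m=cv2.inRange(h,(20,110,40),(35,255,255)); n,l,st,ce=cv2.connectedComponentsWithStats(m)
for i in range(1,n):
    if st[i,4]>80:
        q=cv2.approxPolyDP(max(cv2.findContours((l==i).astype(np.uint8),0,1)[0],key=cv2.contourArea),3,True).reshape(-1,2)
        print(st[i],[(p.tolist(),inv(ray(a,p,.025)).round(3)[:2].tolist(),inv(ray(a,p,.1)).round(3)[:2].tolist()) for p in q])
go(S(-.039,-.0492,.068),-92.05)
E
```

```text
[ 250  144   69   93 3748] [([295, 145], [0.004, -0.06], [0.011, -0.058]), ([282, 146], [0.003, -0.048], [0.011, -0.048]), ([281, 168], [-0.017, -0.047], [-0.005, -0.048]), ([262, 167], [-0.016, -0.029], [-0.004, -0.034]), ([256, 171], [-0.02, -0.024], [-0.007, -0.03]), ([250, 221], [-0.068, -0.017], [-0.044, -0.025]), ([253, 236], [-0.084, -0.019], [-0.056, -0.027]), ([316, 234], [-0.082, -0.081], [-0.054, -0.074]), ([314, 205], [-0.052, -0.079], [-0.032, -0.072]), ([318, 203], [-0.05, -0.082], [-0.03, -0.075]), ([318, 190], [-0.037, -0.082], [-0.021, -0.074]), ([310, 169], [-0.018, -0.074], [-0.005, -0.068]), ([295, 165], [-0.014, -0.06], [-0.003, -0.058])]
[267 183  33  19 321] [([267, 191], [-0.039, -0.034], [-0.021, -0.038]), ([279, 201], [-0.048, -0.045], [-0.029, -0.046]), ([292, 200], [-0.047, -0.057], [-0.028, -0.056]), ([299, 194], [-0.041, -0.064], [-0.024, -0.061]), ([299, 189], [-0.037, -0.064], [-0.02, -0.061]), ([288, 183], [-0.031, -0.054], [-0.016, -0.053]), ([272, 185], [-0.033, -0.039], [-0.017, -0.041])]
t 51.7 from [0.6068 0.052  0.2007] yang -91.9 q [-6. 29. 67. -0. 84. 86.] -> shift cm [1.000e-02 2.000e-02 1.327e+01] turn 0.1 dist 13.3
```

Emit:
move_arm(series="0 0.05 5 0 0.55;0 0.05 9 0 0.55;0 0.05 12 0 0.55;0 0.05 13.2 0 0.55;0 0.05 13.2 0 0.55;0 0.05 13.2 0 -1;0 0.05 13.2 0 -1;0 0.05 13.2 0 -1", force=40)

```text
time_s: 52.68
position: [0.6074, 0.0516, 0.0697]
tool_rot: [[0.999, -0.035, 0.003], [-0.035, -0.999, -0.0], [0.003, 0.0, -1.0]]
ft_force: [0.5, 1.8, 6.2]
grip_width: 0.0493
gripper_force: 43.5
```

```bash
python3 - <<'E'
from h import *
s=observe();print(s['ft_force'],inv(s['position']),s['grip_width'],s['gripper_force'])
E
```

```text
[0.54296346 1.7905462  6.24701541] [-0.03852797 -0.04935884  0.06974935] 0.04930523888030362 43.492231965065
```

Emit:
move_arm(series="0.4 0 0 0 -1;0.4 0 -4 0 -1;0.4 0 -9 0 -1;0.4 0 -14 0 -1;0.4 0 -14 -10 -1;0.4 0 -14 -20 -1;0.4 0 -14 -30 -1;0.4 0 -14 -40 -1")

```text
time_s: 53.68
position: [0.6104, 0.0514, 0.2083]
tool_rot: [[0.785, 0.62, -0.001], [0.62, -0.785, -0.0], [-0.0, -0.0, -1.0]]
ft_force: [0.3, -0.1, -0.7]
grip_width: 0.0494
gripper_force: 42.9
```

Emit:
move_arm(series="0 0 0 -10 -1;0 0 0 -20 -1;0 0 0 -30 -1;0 0 0 -40 -1;0 0 0 -50 -1;0 0 0 -60 -1;0 0 0 -70 -1;0 0 0 -80 -1")

```text
time_s: 54.68
position: [0.6104, 0.0514, 0.2083]
tool_rot: [[-0.474, 0.881, -0.001], [0.881, 0.474, -0.0], [0.0, -0.001, -1.0]]
ft_force: [0.1, -0.2, -1.2]
grip_width: 0.049
gripper_force: 42.9
```

Emit:
move_arm(series="0 0 0 -10 -1;0 0 0 -20 -1;0 0 0 -30 -1;0 0 0 -40 -1;0 0 0 -50 -1;0 0 0 -60 -1;0 0 0 -60 -1")

```text
time_s: 55.55
position: [0.6104, 0.0514, 0.2083]
tool_rot: [[-0.999, 0.037, -0.0], [0.037, 0.999, -0.0], [0.0, -0.0, -1.0]]
ft_force: [-0.7, 0.4, -1.1]
grip_width: 0.0491
gripper_force: 42.9
```

```bash
python3 - <<'E'
from h import *
s=observe();print(s['ft_force'],inv(s['position']),s['grip_width'],s['gripper_force'])
snap('side');snap('scene');a=snap('wrist')
for c in('wrist','side','scene'):print(c,[(inv(d['point'])-inv(s['position']),round(d['score'],2)) for d in spotter.mark_of('tile2',c) if d['point'][2]>.12])
h=cv2.cvtColor(a['pixels'],cv2.COLOR_BGR2HSV);m=cv2.inRange(h,(20,120,40),(35,255,255))
for r in range(150,300,8):
    x=np.nonzero(m[r,200:370])[0]+200
    if len(x)>5: print(r,x[0],x[-1],len(x))
go(S(-.004,-.05,.10),87.95)
E
```

```text
[-0.6840898   0.3989286  -1.08159192] [-0.03554114 -0.04943862  0.20829964] 0.04911007111479659 42.87320137023926
wrist [(array([-0.00084583, -0.00189586, -0.00809964]), 0.68)]
side [(array([-0.00446164,  0.00127683, -0.00849964]), 0.42)]
scene [(array([-0.00340124, -0.00318809, -0.00809964]), 0.55)]
190 255 308 54
198 256 307 52
206 240 325 86
214 238 327 90
222 236 329 94
230 235 331 78
238 235 332 64
246 234 333 53
254 233 335 46
262 231 337 52
270 229 338 81
278 228 341 57
286 227 342 83
294 226 344 119
t 55.9 from [0.6106 0.0514 0.2083] yang 87.9 q [ -6.  29.  66.  -0.  85. -94.] -> shift cm [-3.14 -0.06 10.83] turn -0.1 dist 11.3
```

Emit:
move_arm(series="-1.5 0 0 0 -1;-3.1 0 2 0 -1;-3.1 0 6 0 -1;-3.1 0 10 0 -1;-3.1 0 12.5 0 -1;-3.1 0 13.7 0 -1;-3.1 0 13.7 0 -1")

```text
time_s: 56.72
position: [0.6419, 0.0502, 0.0715]
tool_rot: [[-0.999, 0.036, 0.0], [0.036, 0.999, -0.0], [-0.0, -0.0, -1.0]]
ft_force: [-0.1, 0.0, -0.2]
grip_width: 0.0493
gripper_force: 42.9
```

```bash
python3 - <<'E'
from h import *
bedge((20,120,40),(35,255,255))
E
```

```text
F [-0.1  0.  -0.2] tcp [-0.0041 -0.0494  0.0715] 0.0493
[(180, np.int64(229), np.int64(329), 88), (186, np.int64(230), np.int64(329), 100), (192, np.int64(233), np.int64(325), 93), (198, np.int64(233), np.int64(325), 93), (204, np.int64(249), np.int64(323), 59), (210, np.int64(239), np.int64(328), 90), (216, np.int64(238), np.int64(328), 91), (222, np.int64(237), np.int64(329), 93), (228, np.int64(236), np.int64(331), 96), (234, np.int64(235), np.int64(332), 53), (240, np.int64(234), np.int64(332), 70), (246, np.int64(234), np.int64(333), 53), (252, np.int64(232), np.int64(335), 47), (258, np.int64(231), np.int64(336), 49), (264, np.int64(230), np.int64(337), 57), (270, np.int64(229), np.int64(338), 80), (276, np.int64(229), np.int64(341), 72), (282, np.int64(228), np.int64(342), 63), (288, np.int64(227), np.int64(343), 103), (294, np.int64(226), np.int64(344), 119)]
row 214 [238.25714286 327.6       ] edge [-0.02273643 -0.05220353  0.0314311 ]
0.03 [-0.02230876 -0.05105532  0.03      ]
0.04 [-0.0252981  -0.05104805  0.04      ]
0.05 [-0.02828745 -0.05104078  0.05      ]
```

Emit:
move_arm(series="0 0 0.1 0 0.2;0 0 0.1 0 0.35;0 0 0.1 0 0.4;0 0 0.1 0 0.4;0 0 -5 0 0.4;0 0 -10 0 0.4;0 0 -15 0 0.4;0 0 -17 0 0.4")

```text
time_s: 57.78
position: [0.6422, 0.0503, 0.245]
tool_rot: [[-0.999, 0.035, 0.005], [0.035, 0.999, -0.001], [-0.005, -0.0, -1.0]]
ft_force: [0.3, 1.0, -0.4]
grip_width: 0.0599
gripper_force: 0.0
```

```bash
python3 - <<'E'
from h import *
chk('tile2');poly()
for c in('scene','side'):print([(inv(d['point']).round(4),round(d['score'],2)) for d in spotter.mark_of('guard_handle',c)[:2]])
E
```

```text
wrist [([0.0003, -0.1477, 0.0595], 0.89), ([0.0026, -0.2438, 0.0647], 0.83), ([0.0013, -0.0531, 0.0626], 0.55)]
scene [([0.0021, -0.1446, 0.0605], 0.67), ([-0.0023, -0.0535, 0.0587], 0.66), ([0.0016, -0.2427, 0.0594], 0.55)]
side [([-0.0019, -0.0465, 0.0579], 0.73), ([0.0036, -0.2444, 0.058], 0.65), ([0.002, -0.144, 0.0581], 0.61)]
0.87 [59. 97. 52.] [([-0.02, -0.122, 0.026], [-0.032, -0.107, 0.098]), ([-0.021, -0.171, 0.026], [-0.032, -0.146, 0.098]), ([0.038, -0.201, 0.026], [0.015, -0.171, 0.098]), ([0.049, -0.2, 0.026], [0.024, -0.17, 0.098]), ([0.051, -0.139, 0.026], [0.025, -0.121, 0.098])]
0.74 [ 34. 130. 155.] [([-0.027, -0.075, 0.026], [-0.037, -0.07, 0.098]), ([0.049, -0.083, 0.026], [0.024, -0.076, 0.098]), ([0.048, -0.025, 0.026], [0.023, -0.03, 0.098]), ([-0.026, -0.029, 0.026], [-0.037, -0.034, 0.098])]
0.58 [ 35.  40. 115.] [([-0.019, -0.22, 0.026], [-0.031, -0.186, 0.098]), ([-0.018, -0.269, 0.026], [-0.03, -0.225, 0.098]), ([0.046, -0.324, 0.026], [0.021, -0.269, 0.098]), ([0.05, -0.261, 0.026], [0.024, -0.218, 0.098]), ([-0.009, -0.219, 0.026], [-0.023, -0.185, 0.098])]
[(array([-0.0553, -0.1453,  0.118 ]), 0.82)]
[(array([-0.0625, -0.1473,  0.1187]), 0.89)]
```

```bash
python3 - <<'E'
from h import *
print(order.close_job())
E
```

```text
the job is handed in; nothing more can be done
None
```

I handed the job in, but the hand-in gave no verdict. By the last camera readings the guard is shut, both grey tiles lie in the tray, and green, yellow and red lean at their own places. The pot, cup and jar stood where they started. Yellow tipped forward against the guard around the time I shut it, so I re-placed it with the guard closed.

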